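# Free the seized clay extruder plunger and lay it in the soaking tray

### The job

Dried clay has seized the plunger of the hand extruder: work its T-handle back and forth about the upright axis while drawing it up gently, so that it comes right out and the barrel is not dragged up out of its collar. Stand the plunger upright on its piston on the round wooden bat and let go, then take it again by the rod and lay it flat on its side inside the soaking tray, all of it within the walls. Do not let it fall or topple, and leave the pots and tools about it alone.

Things in the scene. Friction and masses are not known exactly. Their poses are not given: they have to be found in the camera images.
- plunger: T-shaped extruder plunger, 143 mm tall, 0.30 to 0.40 kg, loose: steel piston 36 mm across and 36 mm tall at the bottom, 14 mm steel rod from 36 to 124 mm, wooden T-handle on top. Origin at the centre of the piston's flat underside; z runs up the rod, y along the handle bar. It starts upright in the barrel, its underside 85 to 95 mm above the table, the bar at any yaw.
- plunger_handle (a point): centre of the T-handle bar: 100 mm long (along the plunger's y), 22 mm thick (x), 20 mm high (z), 133 mm above the piston's underside. Turning the seized plunger takes 0.6 to 0.9 N m, alike both ways (no thread, no catch). The clay lets go after 24 to 34 mm of rise; from there the plunger slides freely
- bar_left (a point): end of the T-handle bar on the plunger's +y side, on the bar's middle line, 50 mm from its centre
- bar_right (a point): end of the T-handle bar on the plunger's -y side, likewise
- plunger_rod (a point): point on the axis of the bare 14 mm rod, 75 mm above the piston's underside, half-way up the plunger; the rod is bare from 39 to 112 mm. Axes as the plunger's. When the plunger stands alone it can be taken here from above at a tilt of about 45 degrees, with the T-bar parallel to the line along which the fingers close
- plunger_foot (a point): centre of the piston's flat underside. The piston is held in the bore by patches of dried clay: a straight pull would need about 38 to 55 N. While it is being turned the same clay lets it creep upward under a pull of only 10 to 20 N, its own weight included: 2 to 5 mm for each radian turned, and the more it is drawn up per radian, the higher the pull. It does not fall back
- barrel_mouth (a point): centre of the barrel's open mouth, fixed in the stand, 155 mm above the table; the whole piston must come above it. Aluminium barrel 52 mm across (rim 57 mm), bore 40 mm, in the collar of a green steel bench stand: base 180 x 150 mm bolted down, column 28 x 50 mm, 125 mm high, centred 78 mm from the barrel's axis along the stand's +x. Axes are the stand's
- barrel (a joint): lift of the barrel out of its collar in m: 0 when fully seated. It cannot turn in the collar. Its weight and two spring clips hold it down: it stays seated up to a pull of about 24 N on the plunger (plunger's weight included), then lifts about 2.5 mm for each further newton, and goes back down when the pull ceases
- bat_top (a point): centre of the upper face of a round plywood bat, 180 mm in diameter, 12 mm thick, fixed to the table
- tray_floor (a point): centre of the inner floor (5 mm above the table) of the slate-blue soaking tray, dry and fixed: inside 280 mm (its x) by 200 mm (its y), walls 5 mm thick and rim 37 mm above the table. Lying flat in it the plunger rests on its piston and its T-bar, the rod about 15 mm above the floor
- vase_a_mid (a point): bystander: clay-brown vase 118 mm tall, 62 mm across, point half-way up
- vase_b_mid (a point): bystander: reddish vase 106 mm tall, 56 mm across, point half-way up
- jug_mid (a point): bystander: brown jug with loop handle, 158 mm tall, 101 mm across, point 56 mm above its foot
- die_mid (a point): bystander: spare brass die, a disc 52 mm across and 6 mm thick, its centre
- rib_mid (a point): bystander: dark wooden throwing rib about 105 x 42 x 7 mm lying flat, near its centre
- loop_tool_mid (a point): bystander: loop tool 170 mm long with a wooden handle, lying flat along its x, near its middle
There are look-alikes about, which are no part of the job. Of the things shaped like the part that bears bat_top, the wooden one is meant.

How it is judged:
On the way, in this order (a step that is already met when the one before it is completed fails the run):
1. the plunger is drawn right out of the barrel, its piston above the mouth (z of plunger_foot in the frame of barrel_mouth above 0.004 m), for 0.1 s.
2. the plunger stands upright on the bat, let go (horizontal distance between plunger_foot and bat_top below 0.085 m and z of plunger_foot in the frame of bat_top below 0.006 m and angle between plunger's own z axis and vertical below 0.1 rad and linear speed of plunger below 0.03 m/s and contact force between the fingers and plunger below 0.05 N), for 0.2 s.
At the end, for the whole second after the job is handed in: The plunger lies on its side in the soaking tray: piston face and both ends of the handle bar within the walls and under 40 mm above the floor, its axis within about 7 degrees of level (1.45 to 1.75 rad from vertical), at rest and let go; the barrel is seated in its collar (lift under 2 mm) (x of plunger_foot in the frame of tray_floor between -0.138 and 0.138 m and y of plunger_foot in the frame of tray_floor between -0.098 and 0.098 m and z of plunger_foot in the frame of tray_floor between 0 and 0.04 m and x of bar_left in the frame of tray_floor between -0.138 and 0.138 m and y of bar_left in the frame of tray_floor between -0.098 and 0.098 m and z of bar_left in the frame of tray_floor between 0 and 0.04 m and x of bar_right in the frame of tray_floor between -0.138 and 0.138 m and y of bar_right in the frame of tray_floor between -0.098 and 0.098 m and z of bar_right in the frame of tray_floor between 0 and 0.04 m and angle between plunger's own z axis and vertical between 1.45 and 1.75 rad and linear speed of plunger below 0.02 m/s and contact force between the fingers and plunger below 0.05 N and value of joint barrel below 0.002 m); the robot touches nothing.
It fails at once if the barrel is dragged up out of its collar by more than 8 mm (value of joint barrel above 0.008 m).
It fails at once if the plunger falls or topples (moving faster than 0.6 m/s or 7 rad/s out of the fingers) (contact force between the fingers and plunger below 0.05 N and (linear speed of plunger above 0.6 m/s or angular speed of plunger above 7 rad/s)).
It fails at once if a pot or tool standing by is moved by more than 30 mm (distance of any of vase_a_mid, vase_b_mid, jug_mid, die_mid, rib_mid, loop_tool_mid from where it was at the start of the episode above 0.03 m).
It also fails if it takes over 72 s, if anything falls off the work surface, if the arm or the gripper's body presses on something with over 40 N, if the wrist force passes 120 N, or if a joint passes its speed limit or range.

### The arm

A 6-joint arm with a two-finger parallel gripper is mounted at the origin on the work surface. World frame = base frame: x ahead of the robot, y to its left, z up, the work surface at z = 0. Lengths are in m, angles in rad, forces in N, time in s.
With the tool pointing down it reaches from about 0.325 to 0.85 m from the base axis. Payload 4.4 kg.
Tool frame: the origin (TCP) lies at the very end of the fingers, on their centre line; the grasp point (between the pads) lies 19 mm behind it; y points along the fingers, z is the direction in which the jaws open and shut, and the axes are right-handed (so a half turn about y gives the same grasp; the last joint's range is limited). The gripper opens to 94 mm and grips with 3 to 60 N. Pads are 16 mm wide; open, the fingers measure 119 mm over their backs; the gripper's body (75 mm by 177 mm) begins 78 mm behind the grasp point.
Start: joints at [-0.15, 0.207, 1.542, -0, 1.393, -0.15], TCP at [0.575, -0, 0.205] pointing down, gripper open.
Joint ranges: [-2.73, 2.73], [-0.86, 2.22], [0.23, 2.46], [-1.11, 4.25], [0.08, 2.63], [-2.82, 2.82]. Speed limits (rad/s): [2.79, 2.79, 3.14, 3.14, 3.14, 3.14].

### API

Orientations are given as a unit quaternion [x, y, z, w].
In Python, from cell import arm, cams gives the robot as it stands.
- The arm moves only by the shell command python3 -m handwheel 'ROWS' [FORCE]. ROWS is JSON, a list of rows, each a list of 7 numbers: the shift along the tool's x, y, z in m, then the turn, a rotation vector about the tool's x, y, z in rad, then the opening, from 0 (shut) to 1 (fully open). A call has 1 to 12 rows; each row is the pose to reach, as a shift and turn from the pose commanded when the call began, along the tool's axes at that moment; what a row does not reach only later rows make up. A row lasts 1/10 s, in which the tool goes at most 50 mm and 8.59 degrees, less where a joint would pass 70% of its speed; a pose out of reach is approached as far as the arm can. A call with a gripper value outside its range is refused whole. The fingers move at their own pace and stop on an object; FORCE is the grip in N (left out, the last holds). Time passes only in rows, so rows that repeat a pose let the fingers close. It gives the time, the measured TCP pose, the force and the opening at its end, in the units of the state.
- arm.get_state(): the state, without advancing time (a new reading comes with each control period).
- cams.read_camera(name): name is "scene" or "side" or "wrist"; returns the picture (480x640x3 uint8, red, green, blue); there is no depth.
- cams.camera_info(name): a dict with "camera_matrix" (3x3 intrinsics, pixels), "cam_to_world" (4x4, takes a point from camera to world coordinates). Camera axes: x right, y down, z forward; pixel columns grow to the right and rows downward; lengths in m; the calibration is good to about 2 mm. A picture is of the moment at which its call begins: read the wrist's pose just before it. camera_info takes no time and is no camera call; for the wrist camera it gives the pose at the moment of the call.
- arm.hand_in(): hands the job in, once; it reports no verdict.
The state is a dict: "time_s": time; "q": joint angles; "joint_vel": joint speeds; "joint_efforts": joint torques, N m; "eef_pos": TCP position; "orientation": TCP orientation; "ft_force": force on the tool from outside, world axes, zero at the start; "wrist_torque": the same for the moment, N m; "finger_gap": opening from 0.0 (shut) to 1.0 (fully open).
Only numpy, scipy, OpenCV 4.12 (cv2) and the standard library are available. Lean on these libraries where they do the work, as an engineer would, in place of code of your own. Each camera call takes 0.05 s, during which the arm holds its last target.

## Working session

There is one attempt and no reset: what is moved stays moved. The work goes in short steps, Python scripts to look and compute and a shell command to move; the robot and the scene stay as the last step left them, time stands still between calls to the robot, and variables do not carry over. Pictures are saved under pics/ and viewed, and the job is handed in when it is done.

```bash
ls; mkdir -p pics; cat > h.py <<'E'
import numpy as np, cv2
from cell import arm, cams
from scipy.spatial.transform import Rotation as R
def shot(n,f):
    i=cams.camera_info(n); im=cams.read_camera(n)
    cv2.imwrite('pics/'+f,im[:,:,::-1]); return im,i
def ray(i,u,v):
    K=np.array(i['camera_matrix']);T=np.array(i['cam_to_world'])
    d=T[:3,:3]@np.linalg.inv(K)@np.array([u,v,1.]); return T[:3,3],d/np.linalg.norm(d)
def onz(i,u,v,z):
    o,d=ray(i,u,v); return o+d*(z-o[2])/d[2]
def tri(*rs):
    A=0;b=0
    for o,d in rs:
        P=np.eye(3)-np.outer(d,d);A=A+P;b=b+P@o
    p=np.linalg.solve(A,b); return p,[np.linalg.norm((np.eye(3)-np.outer(d,d))@(p-o)) for o,d in rs]
def proj(i,p):
    T=np.linalg.inv(np.array(i['cam_to_world']));q=np.array(i['camera_matrix'])@(T[:3,:3]@np.array(p)+T[:3,3]);return q[:2]/q[2]
E
python3 - <<'E'
from h import *
np.set_printoptions(precision=4,suppress=True)
for n in ['scene','side','wrist']:
    im,i=shot(n,n+'0.png'); print(n,np.array(i['camera_matrix'])[0],np.array(i['cam_to_world']))
print(arm.get_state())
E
```

```text
pics
scene [625.0303   0.     322.411 ] [[-0.6291  0.663  -0.4058  1.0607]
 [ 0.7772  0.5272 -0.3434  0.3735]
 [-0.0137 -0.5315 -0.847   1.3033]
 [ 0.      0.      0.      1.    ]]
side [489.456    0.     316.7637] [[ 0.9866 -0.0787  0.1426  0.3127]
 [-0.1629 -0.4734  0.8657 -1.2782]
 [-0.0007 -0.8773 -0.4799  0.8373]
 [ 0.      0.      0.      1.    ]]
wrist [360.7909   0.     323.8217] [[ 1.     -0.0009 -0.0019  0.5741]
 [-0.0014 -0.9577 -0.2877  0.0854]
 [-0.0016  0.2877 -0.9577  0.3831]
 [ 0.      0.      0.      1.    ]]
{'time_s': 0.15, 'q': array([-0.1505,  0.2072,  1.5426, -0.    ,  1.3935, -0.1505]), 'joint_vel': array([-0.0004, -0.003 , -0.0037, -0.0008, -0.0016, -0.0015]), 'joint_efforts': array([  0.0001, -37.1314, -28.1812,   0.0698,   0.0327,  -0.0001]), 'eef_pos': array([0.5744, 0.0001, 0.2046]), 'orientation': array([-0.5004,  0.5005, -0.4995,  0.4996]), 'ft_force': array([ 0.9987, -0.2409,  0.0467]), 'wrist_torque': array([-0.014 ,  0.0098, -0.0112]), 'finger_gap': 0.9996552900804713}
```

View pics/scene0.png

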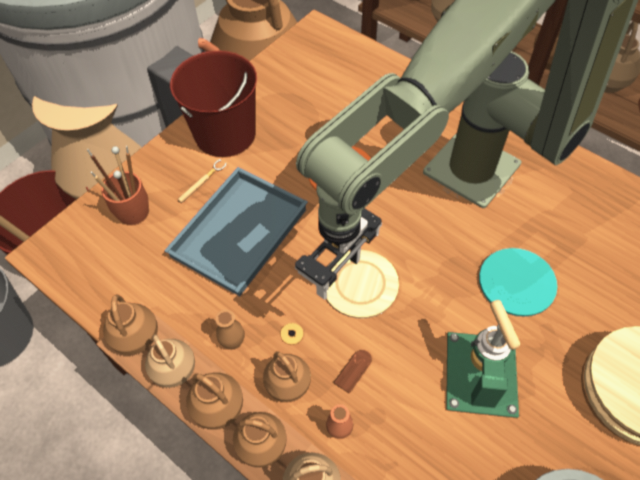

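View pics/side0.png

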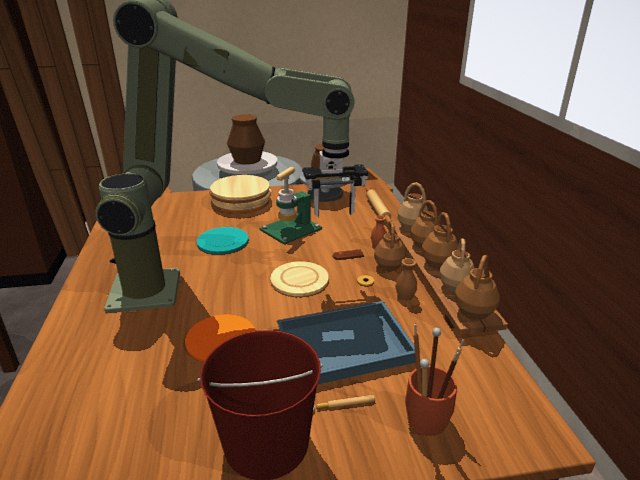

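View pics/wrist0.png

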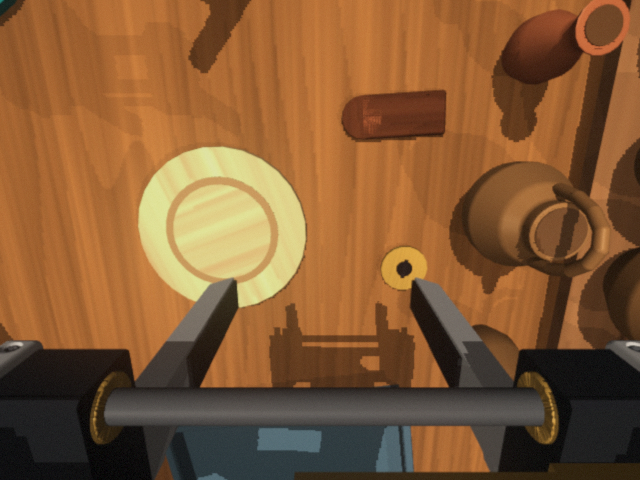

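The T-handle shows at scene (507,325) and side (286,174). Bat candidates are the pale wooden disc at scene (362,283), the teal disc at (518,281), the orange disc at side (220,338), and a stack at scene (635,385). The description points to the single wooden disc. Next I'll crop and measure.

```bash
python3 - <<'E'
import cv2,numpy as np
a=cv2.imread('pics/scene0.png')[280:420,430:570];b=cv2.imread('pics/side0.png')[150:250,240:340]
c=np.hstack([cv2.resize(a,(400,400),interpolation=cv2.INTER_CUBIC),cv2.resize(b,(400,400),interpolation=cv2.INTER_CUBIC)])
cv2.imwrite('pics/crop1.png',c)
E
```

```text
(no output)
```

View pics/crop1.png

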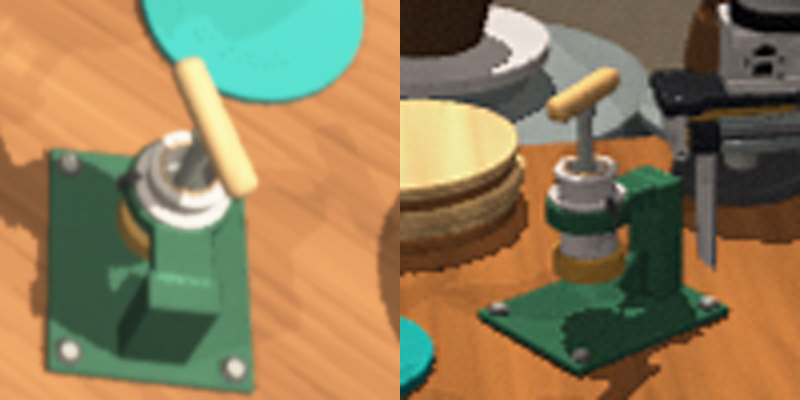

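The crop confirms the extruder: green stand, aluminium barrel, and a pale bar with ends at scene (496,303) and (515,345), side (278,177) and (294,169).

```bash
python3 - <<'E'
from h import *
np.set_printoptions(precision=4,suppress=True)
S=cams.camera_info('scene');D=cams.camera_info('side')
# bar masks
def bar(f,box):
    im=cv2.imread('pics/'+f);x0,y0,x1,y1=box;h=cv2.cvtColor(im[y0:y1,x0:x1],cv2.COLOR_BGR2HSV)
    m=cv2.inRange(h,(14,60,150),(32,160,255));n,l,st,c=cv2.connectedComponentsWithStats(m)
    k=1+np.argmax(st[1:,4]);p=np.argwhere(l==k)[:,::-1]+[x0,y0]
    r=cv2.minAreaRect(p.astype(np.float32));print(f,r,len(p))
    (cx,cy),(w,hh),a=r;a=np.deg2rad(a)
    L,d=(w,np.array([np.cos(a),np.sin(a)])) if w>hh else (hh,np.array([-np.sin(a),np.cos(a)]))
    t=min(w,hh);c=np.array([cx,cy]);return c,c-d*L/2,c+d*L/2
A=bar('scene0.png',(485,295,525,355));B=bar('side0.png',(270,163,300,185))
print(A,B)
print('centre',tri(ray(S,*A[0]),ray(D,*B[0])))
for i,j in((1,1),(1,2),(2,1),(2,2)):print(i,j,tri(ray(S,*A[i]),ray(D,*B[j])))
im=cv2.imread('pics/scene0.png')
# bat
h=cv2.cvtColor(im,cv2.COLOR_BGR2HSV)
W=cams.camera_info('wrist')
w=cv2.imread('pics/wrist0.png');hw=cv2.cvtColor(w,cv2.COLOR_BGR2HSV);print(hw[200,150],hw[230,220],hw[300,100],h[283,340],h[283,300])
E
```

```text
scene0.png ((504.776611328125, 327.4036560058594), (53.82965850830078, 38.277565002441406), 88.31531524658203) 799
side0.png ((285.23529052734375, 171.55882263183594), (3.944467544555664, 18.693342208862305), 59.03623962402344) 71
(array([504.7766, 327.4037]), array([503.9853, 300.5005]), array([505.5679, 354.3069])) (array([285.2353, 171.5588]), array([293.25, 166.75]), array([277.2206, 176.3676]))
centre (array([0.4686, 0.319 , 0.2251]), [np.float64(0.003846559023309619), np.float64(0.0038465590233095416)])
1 1 (array([0.4721, 0.2868, 0.2668]), [np.float64(0.02051484781274487), np.float64(0.02051484781274494)])
1 2 (array([0.4303, 0.2874, 0.2263]), [np.float64(0.004556161407134646), np.float64(0.004556161407134639)])
2 1 (array([0.507 , 0.3493, 0.2259]), [np.float64(0.011230414733695094), np.float64(0.011230414733695158)])
2 2 (array([0.4655, 0.3522, 0.1828]), [np.float64(0.029468893638936077), np.float64(0.029468893638936098)])
[ 31  82 226] [ 27  93 225] [ 13 174 190] [ 27  62 253] [ 13 147 226]
```

```bash
python3 - <<'E'
from h import *
np.set_printoptions(precision=4,suppress=True)
S=cams.camera_info('scene');D=cams.camera_info('side');W=cams.camera_info('wrist')
e1=tri(ray(S,496.5,303),ray(D,278.3,176.8));e2=tri(ray(S,515,345.5),ray(D,293.8,169.2));print(e1,e2)
e1=tri(ray(S,496.5,303),ray(D,293.8,169.2));e2=tri(ray(S,515,345.5),ray(D,278.3,176.8));print(e1,e2)
w=cv2.imread('pics/wrist0.png');hw=cv2.cvtColor(w,cv2.COLOR_BGR2HSV)
m=cv2.inRange(hw,(22,40,150),(36,130,255));n,l,st,c=cv2.connectedComponentsWithStats(m);k=1+np.argmax(st[1:,4]);print(st[k],c[k])
cn=max(cv2.findContours((l==k).astype(np.uint8),0,1)[0],key=cv2.contourArea)
p=np.array([onz(W,*q[0],0.012)[:2] for q in cv2.convexHull(cn)],np.float32);print('bat W',cv2.minEnclosingCircle(p))
s=cv2.imread('pics/scene0.png');hs=cv2.cvtColor(s,cv2.COLOR_BGR2HSV);m=cv2.inRange(hs,(20,20,150),(36,130,255));m[:, :300]=0;m[:,410:]=0;m[:245]=0;m[330:]=0
cn=max(cv2.findContours(m,0,1)[0],key=cv2.contourArea);p=np.array([onz(S,*q[0],0.012)[:2] for q in cv2.convexHull(cn)],np.float32);print('bat S',cv2.minEnclosingCircle(p))
d=cv2.imread('pics/side0.png');hd=cv2.cvtColor(d,cv2.COLOR_BGR2HSV);m=cv2.inRange(hd,(20,20,150),(36,150,255));m[:255]=0;m[305:]=0;m[:,:260]=0;m[:,335:]=0
cn=max(cv2.findContours(m,0,1)[0],key=cv2.contourArea);p=np.array([onz(D,*q[0],0.012)[:2] for q in cv2.convexHull(cn)],np.float32);print('bat D',cv2.minEnclosingCircle(p), cv2.boundingRect(cn))
# tray rim outer corners in scene and side, z=.037
for q in [(238,169),(307,206),(241,292),(166,248)]:print('tray S',onz(S,*q,.037))
for q in [(278,316),(386,304),(414,352)]:print('tray D',onz(D,*q,.037))
st=arm.get_state();print(R.from_quat(st['orientation']).as_matrix())
# vase tops etc
for q in [(340,410),(287,365),(228,320),(293,333),(354,371)]:print(q,onz(S,*q,.05))
E
```

```text
(array([0.4375, 0.2799, 0.2247]), [np.float64(0.0002896184883575485), np.float64(0.00028961848835760355)]) (array([0.4959, 0.3504, 0.224 ]), [np.float64(0.003323338332691574), np.float64(0.00332333833269167)])
(array([0.476 , 0.2789, 0.2586]), [np.float64(0.016720005702097578), np.float64(0.016720005702097526)]) (array([0.4565, 0.3541, 0.1874]), [np.float64(0.01510185731497741), np.float64(0.015101857314977348)])
[  138   147   168   160 10657] [222.3988 218.451 ]
bat W ((0.46492528915405273, -0.01783883012831211), 0.08944262564182281)
bat S ((0.465952605009079, -0.014918912202119827), 0.09057508409023285)
bat D ((0.4652091860771179, -0.018992122262716293), 0.08979112654924393) (271, 262, 57, 32)
tray S [ 0.4089 -0.4583  0.037 ]
tray S [ 0.3883 -0.2424  0.037 ]
tray S [ 0.6683 -0.2062  0.037 ]
tray S [ 0.6934 -0.4281  0.037 ]
tray D [ 0.38   -0.2379  0.037 ]
tray D [ 0.6769 -0.2333  0.037 ]
tray D [ 0.6881 -0.4303  0.037 ]
[[ 0.     -0.0018  1.    ]
 [-1.      0.0002  0.    ]
 [-0.0002 -1.     -0.0018]]
(340, 410) [0.7451 0.1419 0.05  ]
(287, 365) [ 0.7394 -0.005   0.05  ]
(228, 320) [ 0.7414 -0.1751  0.05  ]
(293, 333) [ 0.6755 -0.0427  0.05  ]
(354, 371) [0.6614 0.1136 0.05  ]
```

Both views put the bar centre at about (0.467, 0.315, 0.224) with a yaw of about 50°. That fits the expected height of 0.218–0.228. The bat is at (0.465, -0.017), radius 0.09, and the tray centre is near (0.535, -0.335). I'll move above the handle for a close wrist look.

```bash
python3 -m handwheel '[[0,-0.05,0,0,0,0,1],[0,-0.10,0,0,0.1,0,1],[-0.05,-0.12,-0.02,0,0.2,0,1],[-0.10,-0.12,-0.04,0,0.3,0,1],[-0.145,-0.12,-0.05,0,0.4,0,1],[-0.19,-0.12,-0.07,0,0.5,0,1],[-0.23,-0.12,-0.08,0,0.6,0,1],[-0.275,-0.12,-0.095,0,0.69,0,1],[-0.315,-0.12,-0.107,0,0.69,0,1],[-0.315,-0.12,-0.107,0,0.69,0,1]]' 60
python3 - <<'E'
from h import *
shot('wrist','w1.png');print(arm.get_state())
E
```

```text
time_s: 1.15
eef_pos: [0.4656, 0.3193, 0.3249]
orientation: [-0.304, 0.639, -0.638, 0.303]
ft_force: [-0.1, -0.4, 0.4]
finger_gap: 0.998
{'time_s': 1.2, 'q': array([ 4.43230699e-01,  1.19011798e-01,  1.39935238e+00, -6.96756397e-05,
        1.62435094e+00,  1.12855709e+00]), 'joint_vel': array([-0.05758151, -0.01020963,  0.01017653, -0.02196758,  0.00039599,
       -0.00925386]), 'joint_efforts': array([  1.41032584, -35.17158508, -30.14512181,   0.2821523 ,
        -0.06875966,   0.07710583]), 'eef_pos': array([0.46665721, 0.31693178, 0.32485917]), 'orientation': array([ 0.30332888, -0.63890558,  0.63895517, -0.3025352 ]), 'ft_force': array([ 0.82872333, -0.66386167, -0.9162644 ]), 'wrist_torque': array([0.02964033, 0.01911799, 0.00945592]), 'finger_gap': 1.0018795605423472}
```

View pics/w1.png

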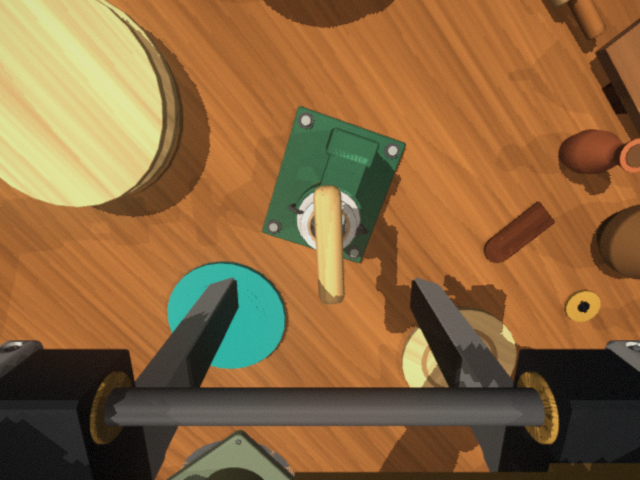

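The wrist view shows the bar running almost vertically from (327,190) to (331,300) between the fingers, with the stand column at (350,150). Next I'll measure the bar at two wrist positions.

```bash
python3 -m handwheel '[[0,0.02,0,0,0,0,1],[0.0,0.04,0,0,0,0,1],[0,0.04,0,0,0,0,1]]'
cat > bar.py <<'E'
from h import *
np.set_printoptions(precision=4,suppress=True)
def barw(f,roi):
    im=cv2.imread('pics/'+f);x0,y0,x1,y1=roi
    h=cv2.cvtColor(im,cv2.COLOR_BGR2HSV);m=cv2.inRange(h,(17,70,140),(32,170,255));k=np.zeros_like(m);k[y0:y1,x0:x1]=1;m*=k
    n,l,st,c=cv2.connectedComponentsWithStats(m);j=1+np.argmax(st[1:,4]);p=np.argwhere(l==j)[:,::-1].astype(np.float32)
    r=cv2.minAreaRect(p);(cx,cy),(w,hh),a=r;a=np.deg2rad(a)
    L,d=(w,np.array([np.cos(a),np.sin(a)])) if w>hh else (hh,np.array([-np.sin(a),np.cos(a)]))
    if d[1]<0:d=-d
    c=np.array([cx,cy]);print(f,r,len(p));return c,c-d*L/2,c+d*L/2
E
python3 - <<'E'
from bar import *
import pickle
im,W2=shot('wrist','w2.png')
# info for w1: rebuild from relative tool pose
s=arm.get_state();T=np.eye(4);T[:3,:3]=R.from_quat(s['orientation']).as_matrix();T[:3,3]=s['eef_pos']
C=np.linalg.inv(T)@np.array(W2['cam_to_world']);print('hand-eye',C)
T1=np.eye(4);T1[:3,:3]=R.from_quat([ 0.30332888, -0.63890558,  0.63895517, -0.3025352 ]).as_matrix();T1[:3,3]=[0.46665721, 0.31693178, 0.32485917]
W1=dict(W2);W1['cam_to_world']=T1@C
b1=barw('w1.png',(300,170,360,320));b2=barw('w2.png',(290,140,370,400))
print(b1,b2,s['eef_pos'])
e=[]
for k in (0,1,2):
    p,r=tri(ray(W1,*b1[k]),ray(W2,*b2[k]));print(k,p,r, onz(W1,*b1[k],.224),onz(W2,*b2[k],.224))
for W,b in((W1,b1),(W2,b2)):
    a=onz(W,*b[1],.230);c=onz(W,*b[2],.230);v=a-c;print('yaw',np.degrees(np.arctan2(v[1],v[0])),np.linalg.norm(v))
print(T[:3,:3])
E
```

```text
time_s: 1.5
eef_pos: [0.4666, 0.3128, 0.2818]
orientation: [0.304, -0.64, 0.64, -0.298]
ft_force: [-0.5, -0.7, -0.6]
finger_gap: 0.999
hand-eye [[ 0.0014  0.9569  0.2904 -0.0843]
 [ 0.0007 -0.2904  0.9569 -0.1765]
 [ 1.     -0.0011 -0.0011 -0.0012]
 [ 0.      0.      0.      1.    ]]
w1.png ((325.00128173828125, 244.03567504882812), (116.28300476074219, 32.26514434814453), 87.95458984375) 2714
w2.png ((318.8822021484375, 255.58316040039062), (135.165283203125, 36.60032272338867), 88.47246551513672) 3473
(array([325.0013, 244.0357]), array([322.9261, 185.9312]), array([327.0764, 302.1401])) (array([318.8822, 255.5832]), array([317.0806, 188.0245]), array([320.6838, 323.1418])) [0.4675 0.3133 0.2837]
0 [0.4582 0.3091 0.1974] [np.float64(0.0011434360389704983), np.float64(0.0011434360389704042)] [0.4639 0.3146 0.224 ] [0.4642 0.3172 0.224 ]
1 [0.49   0.3499 0.1966] [np.float64(0.0011468025942915502), np.float64(0.0011468025942915348)] [0.4924 0.3518 0.224 ] [0.4935 0.354  0.224 ]
2 [0.4314 0.274  0.2224] [np.float64(0.0013228440391524082), np.float64(0.0013228440391525051)] [0.4325 0.2734 0.224 ] [0.4314 0.2759 0.224 ]
yaw 52.658348914637415 0.09647871064622852
yaw 51.503005048619436 0.09721443269128748
[[-0.6378 -0.0036  0.7702]
 [-0.7702 -0.0022 -0.6378]
 [ 0.004  -1.     -0.0014]]
```

View pics/w2.png

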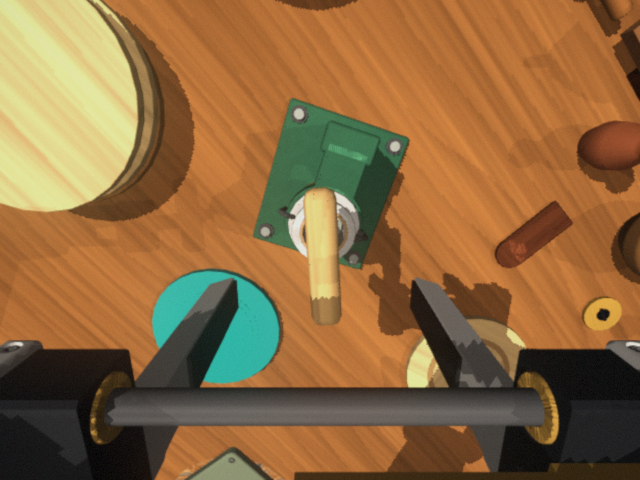

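```bash
python3 - <<'E'
import cv2,numpy as np
im=cv2.imread('pics/w2.png');h=cv2.cvtColor(im,cv2.COLOR_BGR2HSV)
for v in (200,230,290,310): print(v,[tuple(int(t) for t in h[v,u]) for u in range(296,352,3)])
a=cv2.resize(im[175:335,260:390],None,fx=4.5,fy=3.7,interpolation=cv2.INTER_CUBIC);cv2.imwrite('pics/c2.png',a)
E
```

```text
200 [(62, 80, 108), (32, 20, 204), (18, 32, 221), (21, 121, 224), (25, 107, 228), (25, 112, 226), (25, 108, 227), (24, 110, 227), (24, 110, 229), (21, 125, 227), (18, 131, 225), (18, 134, 206), (18, 139, 182), (16, 119, 133), (23, 19, 228), (20, 20, 229), (23, 18, 230), (16, 25, 216), (64, 77, 112)]
230 [(16, 28, 225), (15, 39, 214), (16, 124, 173), (17, 129, 164), (24, 109, 229), (23, 112, 228), (25, 107, 229), (24, 108, 228), (24, 108, 229), (23, 112, 228), (23, 112, 228), (19, 125, 228), (17, 136, 210), (17, 142, 163), (18, 67, 99), (21, 46, 88), (16, 73, 123), (17, 84, 136), (17, 35, 147)]
290 [(14, 171, 180), (14, 169, 177), (14, 171, 188), (14, 168, 197), (14, 168, 197), (19, 128, 224), (23, 117, 229), (23, 116, 227), (28, 101, 228), (27, 105, 228), (25, 107, 228), (23, 114, 228), (18, 133, 227), (17, 139, 197), (16, 142, 151), (13, 170, 191), (14, 172, 202), (14, 173, 197), (14, 173, 196)]
310 [(14, 174, 179), (13, 172, 181), (14, 171, 183), (13, 170, 184), (14, 173, 183), (14, 158, 145), (17, 142, 147), (16, 144, 142), (17, 139, 165), (16, 142, 171), (17, 142, 169), (16, 141, 163), (17, 142, 151), (17, 145, 134), (16, 146, 124), (14, 169, 152), (14, 172, 199), (14, 171, 210), (14, 170, 211)]
```

View pics/c2.png

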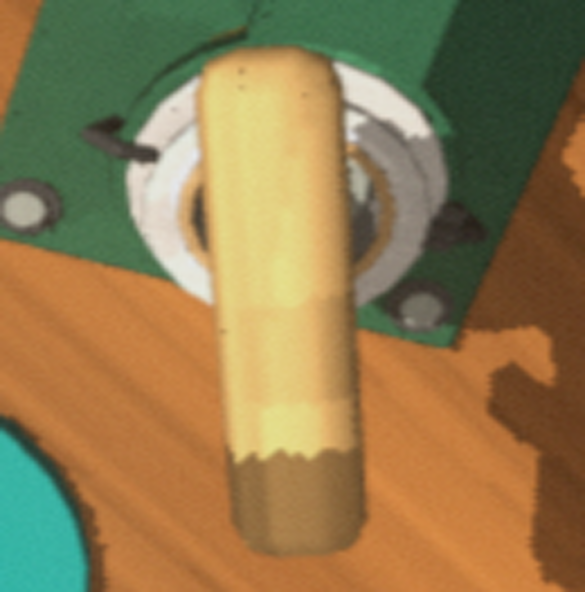

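```bash
python3 - <<'E'
from bar import *
W=cams.camera_info('wrist');s=arm.get_state();t=R.from_quat(s['orientation']).as_matrix()
a=onz(W,319.3,188,.224);b=onz(W,326.2,324.5,.224);v=a-b;print(a,b,(a+b)/2,np.linalg.norm(v),np.degrees(np.arctan2(v[1],v[0])))
print('rim',onz(W,323.9,225,.155),np.linalg.norm(onz(W,288.4,225,.155)-onz(W,359.3,225,.155)))
S=cams.camera_info('scene');
print(proj(S,(a+b)/2),proj(S,a),proj(S,b),s['eef_pos'])
for c in [(a+b)/2]:
  print('tool shift',t.T@(c-s['eef_pos']));print('bar in tool',t.T@(v/np.linalg.norm(v)))
E
```

```text
[0.4954 0.3534 0.224 ] [0.4342 0.2722 0.224 ] [0.4648 0.3128 0.224 ] 0.10167812477889564 52.970402847748275
rim [0.4701 0.3182 0.155 ] 0.062300954924778676
[504.3217 322.9839] [515.1651 347.4228] [493.9535 299.6159] [0.4675 0.3133 0.2837]
tool shift [ 0.0018  0.0597 -0.0017]
bar in tool [-0.999  -0.0039 -0.0453]
```

The refined bar centre is about (0.466, 0.314, 0.224), length 0.1017 m, yaw 53°, consistent in both views. Descending to straddle it.

```bash
python3 -m handwheel '[[0.0015,0.03,-0.001,0,-0.045,0,1],[0.0015,0.06,-0.001,0,-0.045,0,1],[0.0015,0.078,-0.001,0,-0.045,0,1],[0.0015,0.078,-0.001,0,-0.045,0,0.5],[0.0015,0.078,-0.001,0,-0.045,0,0.3]]' 10
python3 - <<'E'
from h import *
shot('wrist','w3.png');shot('side','s3.png');s=arm.get_state();print(s['ft_force'],s['wrist_torque'],s['finger_gap'],s['eef_pos'])
a=cv2.imread('pics/s3.png')[140:240,230:360];cv2.imwrite('pics/s3c.png',cv2.resize(a,None,fx=5,fy=5,interpolation=cv2.INTER_CUBIC))
E
```

```text
time_s: 2.05
eef_pos: [0.4673, 0.3142, 0.2088]
orientation: [0.315, -0.633, 0.633, -0.316]
ft_force: [0.2, 0.5, -0.3]
finger_gap: 0.868
[ 1.04767156  0.1520084  -0.14507979] [ 0.03730674  0.10101635 -0.00854026] 0.780741141576691 [0.46787092 0.31479585 0.20981217]
```

View pics/w3.png

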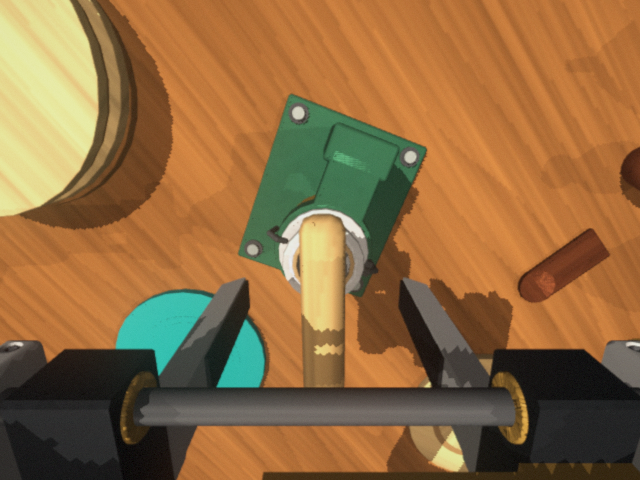

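View pics/s3c.png

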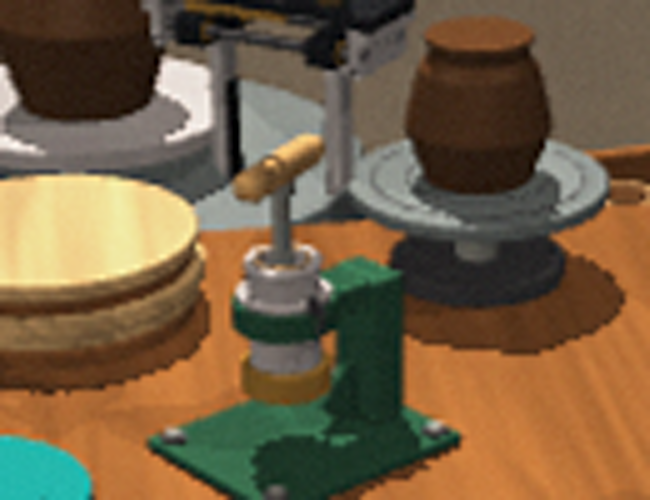

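Fingers straddle the bar, which runs vertically at image column 323 between tips at about 248 and 402. I'll lower a little more and close.

```bash
python3 -m handwheel '[[0,0.003,0,0,0,0,0.3],[0,0.003,0,0,0,0,0.1],[0,0.003,0,0,0,0,0.0],[0,0.003,0,0,0,0,0.0],[0,0.003,0,0,0,0,0.0],[0,0.003,0,0,0,0,0.0],[0,0.003,0,0,0,0,0.0],[0,0.003,0,0,0,0,0.0]]' 60
python3 - <<'E'
from h import *
s=arm.get_state();print(s)
E
```

```text
time_s: 2.95
eef_pos: [0.4665, 0.3143, 0.2045]
orientation: [0.316, -0.633, 0.633, -0.316]
ft_force: [1.4, -0.3, 0.1]
finger_gap: 0.225
{'time_s': 2.95, 'q': array([ 4.39380095e-01,  1.80873328e-01,  1.57401445e+00, -4.43471980e-04,
        1.38643727e+00,  1.08435293e+00]), 'joint_vel': array([-0.00197514,  0.00153224, -0.00188655, -0.000187  , -0.00080905,
        0.00027495]), 'joint_efforts': array([  0.35673777, -36.02022529, -28.03593993,   0.30844163,
         0.06267253,   0.07425425]), 'eef_pos': array([0.46647016, 0.31433423, 0.20447914]), 'orientation': array([ 0.315697  , -0.63251889,  0.63283154, -0.31587893]), 'ft_force': array([ 1.35605906, -0.28821451,  0.12809666]), 'wrist_torque': array([-0.05321124, -0.01235621,  0.09146552]), 'finger_gap': 0.22479119509402887}
```

Gripped: gap 0.225 is about 21 mm (the bar is 22 mm), with a small side force. First trial turn, with a little lift.

```bash
python3 -m handwheel '[[0,0,0,0,0.1,0,0],[0,-0.0003,0,0,0.2,0,0],[0,-0.0006,0,0,0.3,0,0],[0,-0.0009,0,0,0.4,0,0],[0,-0.0012,0,0,0.5,0,0],[0,-0.0015,0,0,0.6,0,0]]'
cat > st.py <<'E'
from h import *
s=arm.get_state();r=R.from_quat(s['orientation']).as_matrix();print('t',s['time_s'],'pos',s['eef_pos'].round(4),'yaw_z',round(float(np.degrees(np.arctan2(r[1,2],r[0,2]))),1),'F',s['ft_force'].round(1),'M',s['wrist_torque'].round(2),'gap',round(s['finger_gap'],3),'q',np.round(s['q'],2))
E
python3 st.py
```

```text
time_s: 3.55
eef_pos: [0.4664, 0.3134, 0.2042]
orientation: [0.114, -0.697, 0.699, -0.113]
ft_force: [2.1, -1.1, -6.9]
finger_gap: 0.227
t 3.55 pos [0.4664 0.3134 0.2042] yaw_z -71.5 F [ 2.1 -1.1 -6.9] M [-0.23 -0.68  0.43] gap 0.227 q [ 0.44  0.18  1.57 -0.    1.39  1.69]
```

```bash
python3 -m handwheel '[[0,-0.0004,0,0,-0.1,0,0],[0,-0.0008,0,0,-0.2,0,0],[0,-0.0012,0,0,-0.3,0,0],[0,-0.0016,0,0,-0.4,0,0],[0,-0.002,0,0,-0.5,0,0],[0,-0.0024,0,0,-0.6,0,0],[0,-0.0028,0,0,-0.7,0,0],[0,-0.0032,0,0,-0.8,0,0],[0,-0.0036,0,0,-0.9,0,0],[0,-0.004,0,0,-1.0,0,0]]'
python3 st.py; python3 -c "
from h import *
shot('wrist','w4.png')"
```

```text
time_s: 4.55
eef_pos: [0.4649, 0.3139, 0.2061]
orientation: [-0.437, 0.557, -0.556, 0.434]
ft_force: [1.7, 0.5, -12.5]
finger_gap: 0.229
t 4.55 pos [0.4649 0.3139 0.2061] yaw_z -13.9 F [  1.7   0.5 -12.5] M [ 0.41 -0.73 -0.35] gap 0.229 q [0.44 0.18 1.57 0.   1.39 0.68]
```

View pics/w4.png

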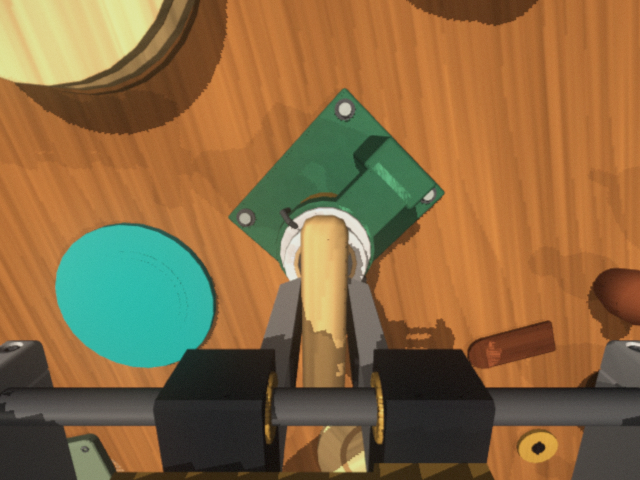

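The bar turns with the tool: in the wrist view it still runs vertically at column about 325 in the fingers. The pull is 12.5 N, within the 10–20 N creep band. I'll continue with longer strokes.

```bash
python3 -m handwheel '[[0,-0.0004,0,0,0.14,0,0],[0,-0.0008,0,0,0.28,0,0],[0,-0.0012,0,0,0.42,0,0],[0,-0.0016,0,0,0.56,0,0],[0,-0.002,0,0,0.7,0,0],[0,-0.0024,0,0,0.84,0,0],[0,-0.0028,0,0,0.98,0,0],[0,-0.0032,0,0,1.12,0,0],[0,-0.0036,0,0,1.26,0,0],[0,-0.004,0,0,1.4,0,0],[0,-0.0044,0,0,1.54,0,0]]'
python3 st.py
```

```text
time_s: 5.7
eef_pos: [0.4658, 0.3122, 0.211]
orientation: [-0.077, -0.701, 0.705, 0.078]
ft_force: [3.7, -2.8, -13.6]
finger_gap: 0.231
t 5.7 pos [0.4658 0.3122 0.211 ] yaw_z -102.6 F [  3.7  -2.8 -13.6] M [-0.55 -1.08  0.48] gap 0.231 q [ 0.44  0.18  1.57 -0.    1.4   2.23]
```

```bash
python3 -m handwheel '[[0,-0.0004,0,0,-0.14,0,0],[0,-0.0009,0,0,-0.28,0,0],[0,-0.0014,0,0,-0.42,0,0],[0,-0.0019,0,0,-0.56,0,0],[0,-0.0024,0,0,-0.7,0,0],[0,-0.0029,0,0,-0.84,0,0],[0,-0.0034,0,0,-0.98,0,0],[0,-0.0039,0,0,-1.12,0,0],[0,-0.0044,0,0,-1.26,0,0],[0,-0.0049,0,0,-1.4,0,0],[0,-0.0054,0,0,-1.54,0,0],[0,-0.0059,0,0,-1.68,0,0]]'
python3 st.py
```

```text
time_s: 6.9
eef_pos: [0.4647, 0.3139, 0.2164]
orientation: [-0.475, 0.526, -0.524, 0.472]
ft_force: [1.1, 1.5, -13.7]
finger_gap: 0.228
t 6.9 pos [0.4647 0.3139 0.2164] yaw_z -5.9 F [  1.1   1.5 -13.7] M [ 0.4  -0.52 -0.44] gap 0.228 q [0.44 0.17 1.56 0.   1.42 0.54]
```

```bash
python3 -m handwheel '[[0,-0.0005,0,0,0.14,0,0],[0,-0.001,0,0,0.28,0,0],[0,-0.0015,0,0,0.42,0,0],[0,-0.002,0,0,0.56,0,0],[0,-0.0025,0,0,0.7,0,0],[0,-0.003,0,0,0.84,0,0],[0,-0.0035,0,0,0.98,0,0],[0,-0.004,0,0,1.12,0,0],[0,-0.0045,0,0,1.26,0,0],[0,-0.005,0,0,1.4,0,0],[0,-0.0055,0,0,1.54,0,0],[0,-0.006,0,0,1.68,0,0]]'
python3 st.py; python3 - <<'E'
from h import *
shot('side','s5.png');a=cv2.imread('pics/s5.png')[140:240,230:360];cv2.imwrite('pics/s5c.png',cv2.resize(a,None,fx=5,fy=5,interpolation=cv2.INTER_CUBIC))
E
```

```text
time_s: 8.1
eef_pos: [0.4656, 0.3124, 0.2223]
orientation: [-0.077, -0.701, 0.705, 0.079]
ft_force: [4.3, -1.6, -14.6]
finger_gap: 0.228
t 8.1 pos [0.4656 0.3124 0.2223] yaw_z -102.6 F [  4.3  -1.6 -14.6] M [-0.46 -1.13  0.53] gap 0.228 q [ 0.44  0.17  1.55 -0.    1.43  2.23]
```

View pics/s5c.png

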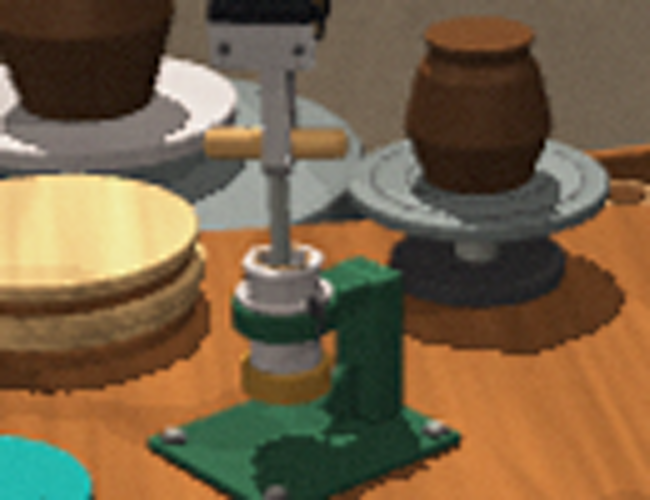

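The bar has risen in the side view (crop y 165 to 143) and the barrel is still seated. I'll keep going.

```bash
python3 -m handwheel '[[0,-0.0005,0,0,-0.14,0,0],[0,-0.001,0,0,-0.28,0,0],[0,-0.0015,0,0,-0.42,0,0],[0,-0.002,0,0,-0.56,0,0],[0,-0.0025,0,0,-0.7,0,0],[0,-0.003,0,0,-0.84,0,0],[0,-0.0035,0,0,-0.98,0,0],[0,-0.004,0,0,-1.12,0,0],[0,-0.0045,0,0,-1.26,0,0],[0,-0.005,0,0,-1.4,0,0],[0,-0.0055,0,0,-1.54,0,0],[0,-0.006,0,0,-1.68,0,0]]'
python3 st.py;  python3 -m handwheel '[[0,-0.0005,0,0,0.14,0,0],[0,-0.001,0,0,0.28,0,0],[0,-0.0015,0,0,0.42,0,0],[0,-0.002,0,0,0.56,0,0],[0,-0.0025,0,0,0.7,0,0],[0,-0.003,0,0,0.84,0,0],[0,-0.0035,0,0,0.98,0,0],[0,-0.004,0,0,1.12,0,0],[0,-0.0045,0,0,1.26,0,0],[0,-0.005,0,0,1.4,0,0],[0,-0.0055,0,0,1.54,0,0],[0,-0.006,0,0,1.68,0,0]]'
python3 st.py
```

```text
time_s: 9.35
eef_pos: [0.4651, 0.3142, 0.2295]
orientation: [-0.476, 0.525, -0.524, 0.473]
ft_force: [0.5, 0.2, -11.1]
finger_gap: 0.233
t 9.35 pos [0.4651 0.3142 0.2295] yaw_z -5.7 F [  0.5   0.2 -11.1] M [ 0.33 -0.38 -0.34] gap 0.233 q [0.44 0.16 1.54 0.   1.44 0.54]
time_s: 10.55
eef_pos: [0.4661, 0.3136, 0.2382]
orientation: [-0.077, -0.702, 0.704, 0.078]
ft_force: [0.7, -2.0, -3.8]
finger_gap: 0.229
t 10.55 pos [0.4661 0.3136 0.2382] yaw_z -102.6 F [ 0.7 -2.  -3.8] M [-0.53 -0.17 -0.02] gap 0.229 q [ 0.44  0.16  1.53 -0.    1.45  2.23]
```

The clay has let go: the pull is now 3.8 N, which is just the plunger's weight, and the torque is about 0. Lifting it straight out.

```bash
python3 -m handwheel '[[0,-0.008,0,0,0,0,0],[0,-0.016,0,0,0,0,0],[0,-0.024,0,0,0,0,0],[0,-0.032,0,0,0,0,0],[0,-0.04,0,0,0,0,0],[0,-0.05,0,0,0,0,0],[0,-0.06,0,0,0,0,0],[0,-0.07,0,0,0,0,0],[0,-0.08,0,0,0,0,0],[0,-0.09,0,0,0,0,0],[0,-0.09,0,0,0,0,0]]'
python3 st.py; python3 - <<'E'
from h import *
shot('side','s6.png');shot('scene','c6.png')
E
```

```text
time_s: 11.65
eef_pos: [0.4672, 0.315, 0.3306]
orientation: [0.077, 0.704, -0.702, -0.074]
ft_force: [0.0, -0.9, -3.4]
finger_gap: 0.226
t 11.65 pos [0.4672 0.315  0.3306] yaw_z -102.3 F [ 0.  -0.9 -3.4] M [ 0.    0.05 -0.  ] gap 0.226 q [0.44 0.11 1.4  0.   1.63 2.22]
```

View pics/s6.png

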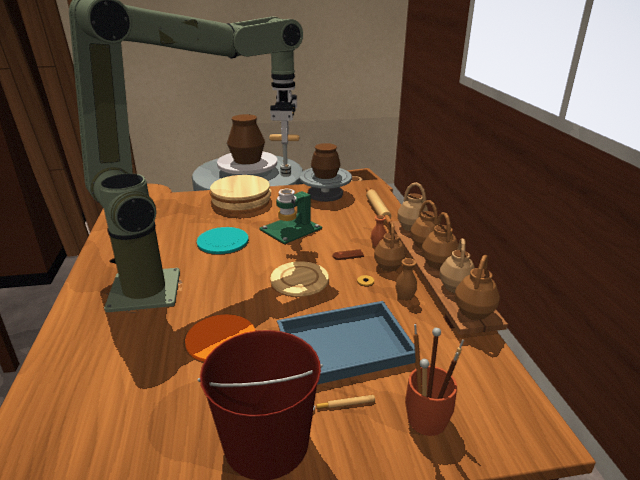

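View pics/c6.png

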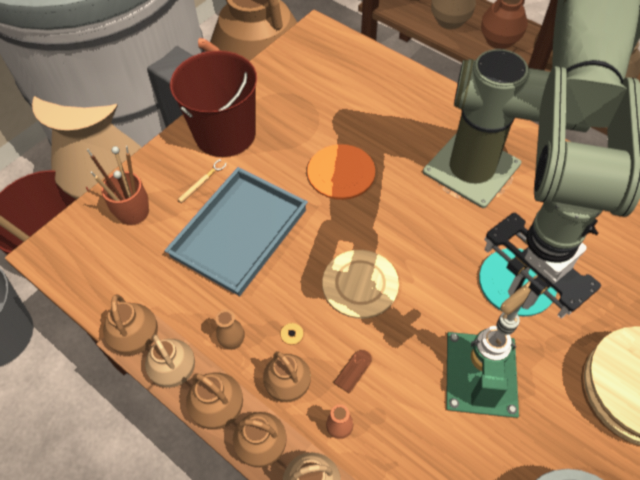

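The plunger is out: side view shows the piston at (286,172), above the mouth at (287,192). The bar hangs level at (284,137). I'll measure the foot height and tilt from both views.

```bash
python3 - <<'E'
import cv2,numpy as np
a=cv2.imread('pics/s6.png')[125:205,245:325];b=cv2.imread('pics/c6.png')[270:370,460:560]
cv2.imwrite('pics/c7.png',np.hstack([cv2.resize(a,(400,400),interpolation=2),cv2.resize(b,(400,400),interpolation=2)]))
E
```

```text
(no output)
```

View pics/c7.png

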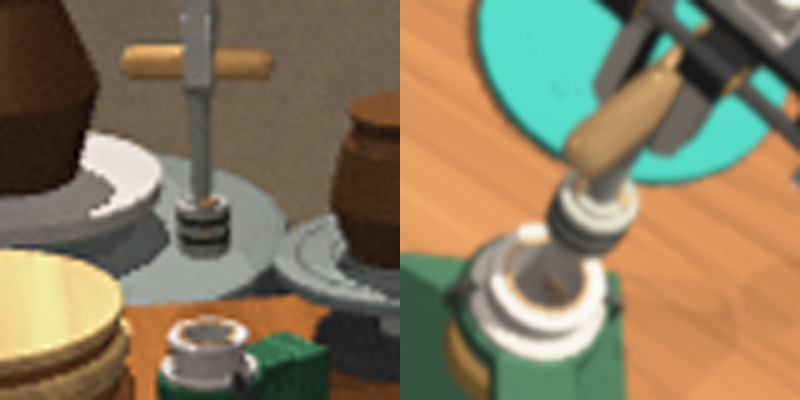

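```bash
python3 - <<'E'
from h import *
D=cams.camera_info('side');S=cams.camera_info('scene')
xy=[.4672,.315]
for z in (.19,.2,.21,.22,.23,.33,.34,.35,.36): print(z,proj(D,xy+[z]).round(1),proj(S,xy+[z]).round(1))
# mouth check
print(proj(D,xy+[.155]),proj(S,xy+[.155]))
E
```

```text
0.19 [286.3 182. ] [500.6 332. ]
0.2 [286.2 179.3] [501.8 329.9]
0.21 [286.1 176.6] [503.  327.7]
0.22 [286.  173.9] [504.2 325.5]
0.23 [285.9 171.2] [505.4 323.2]
0.33 [285.  143.1] [518.9 298.7]
0.34 [284.9 140.2] [520.4 296. ]
0.35 [284.8 137.3] [521.9 293.3]
0.36 [284.7 134.3] [523.4 290.6]
[286.57486294 191.21171423] [496.53078887 339.3731695 ]
```

The bar is at z ≈ 0.350 and the foot at ≈ 0.2165, a difference of 0.1335, which matches the plunger. So the foot is 0.114 below the TCP and the plunger hangs upright. Now over to the bat, turning the bar along world y.

```bash
python3 -m handwheel '[[-0.003,0,0.015,0,-0.1,0,0],[-0.008,0,0.04,0,-0.24,0,0],[-0.015,0,0.07,0,-0.38,0,0],[-0.022,0,0.105,0,-0.52,0,0],[-0.030,0,0.14,0,-0.66,0,0],[-0.037,0,0.175,0,-0.80,0,0],[-0.045,0,0.21,0,-0.94,0,0],[-0.052,0,0.245,0,-1.08,0,0],[-0.059,0,0.28,0,-1.22,0,0],[-0.065,0,0.305,0,-1.36,0,0],[-0.068,0,0.32,0,-1.5,0,0],[-0.069,0,0.325,0,-1.64,0,0]]'
python3 st.py
```

```text
time_s: 12.95
eef_pos: [0.4641, -0.0195, 0.3274]
orientation: [-0.464, 0.535, -0.534, 0.463]
ft_force: [-0.4, 0.6, -4.1]
finger_gap: 0.228
t 12.95 pos [ 0.4641 -0.0195  0.3274] yaw_z -8.1 F [-0.4  0.6 -4.1] M [ 0.06 -0.03 -0.  ] gap 0.228 q [-0.23 -0.1   1.62 -0.    1.63 -0.09]
```

```bash
python3 -m handwheel '[[0,0.01,0,0,-0.07,0,0],[0,0.03,0,0,-0.14,0,0],[0,0.055,0,0,-0.14,0,0],[0,0.08,0,0,-0.14,0,0],[0,0.105,0,0,-0.14,0,0],[0,0.13,0,0,-0.14,0,0],[0,0.15,0,0,-0.14,0,0],[0,0.168,0,0,-0.14,0,0],[0,0.18,0,0,-0.14,0,0],[0,0.185,0,0,-0.14,0,0],[0,0.187,0,0,-0.14,0,0],[0,0.187,0,0,-0.14,0,0]]'
python3 st.py;python3 - <<'E'
from h import *
shot('side','s8.png');shot('scene','c8.png')
a=cv2.imread('pics/s8.png')[190:310,240:360];b=cv2.imread('pics/c8.png')[200:330,290:420]
cv2.imwrite('pics/c9.png',np.hstack([cv2.resize(a,(400,400),interpolation=2),cv2.resize(b,(400,400),interpolation=2)]))
E
```

```text
time_s: 14.15
eef_pos: [0.4651, -0.0179, 0.1417]
orientation: [0.499, -0.501, 0.502, -0.499]
ft_force: [-0.1, 0.5, -3.9]
finger_gap: 0.228
t 14.15 pos [ 0.4651 -0.0179  0.1417] yaw_z -0.3 F [-0.1  0.5 -3.9] M [0.04 0.04 0.02] gap 0.228 q [-0.22  0.04  1.87  0.    1.23 -0.22]
```

View pics/c9.png

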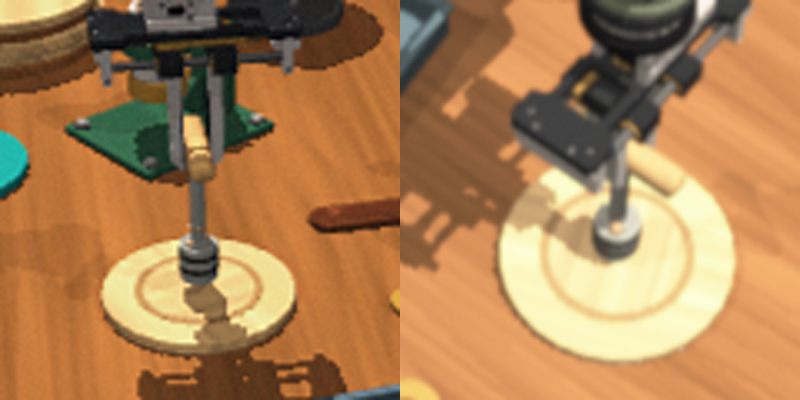

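The plunger hangs upright over the middle of the bat: side crop piston at (198,265), scene crop at (617,235). Lowering gently.

```bash
python3 -m handwheel '[[0,0.004,0,0,0,0,0],[0,0.008,0,0,0,0,0],[0,0.011,0,0,0,0,0],[0,0.013,0,0,0,0,0],[0,0.0145,0,0,0,0,0],[0,0.0145,0,0,0,0,0],[0,0.0145,0,0,0,0,0]]'
python3 st.py
```

```text
time_s: 14.95
eef_pos: [0.4646, -0.0177, 0.127]
orientation: [-0.499, 0.501, -0.501, 0.499]
ft_force: [-0.4, 0.2, -0.9]
finger_gap: 0.233
t 14.95 pos [ 0.4646 -0.0177  0.127 ] yaw_z -0.3 F [-0.4  0.2 -0.9] M [ 0.1   0.35 -0.03] gap 0.233 q [-0.22  0.06  1.89  0.    1.2  -0.22]
```

```bash
python3 -m handwheel '[[0,0.001,0,0,0,0,0],[0,0.001,0,0,0,0,0],[0,0.001,0,0,0,0,0]]'
python3 st.py;python3 - <<'E'
from h import *
shot('side','s10.png');shot('scene','c10.png')
a=cv2.imread('pics/s10.png')[190:310,240:360];b=cv2.imread('pics/c10.png')[200:330,290:420]
cv2.imwrite('pics/c11.png',np.hstack([cv2.resize(a,(400,400),interpolation=2),cv2.resize(b,(400,400),interpolation=2)]))
E
```

```text
time_s: 15.25
eef_pos: [0.4649, -0.0178, 0.127]
orientation: [0.499, -0.501, 0.501, -0.499]
ft_force: [-3.3, 0.8, 6.0]
finger_gap: 0.228
t 15.25 pos [ 0.4649 -0.0178  0.127 ] yaw_z -0.3 F [-3.3  0.8  6. ] M [0.16 0.83 0.  ] gap 0.228 q [-0.22  0.06  1.89 -0.    1.2  -0.22]
```

View pics/c11.png

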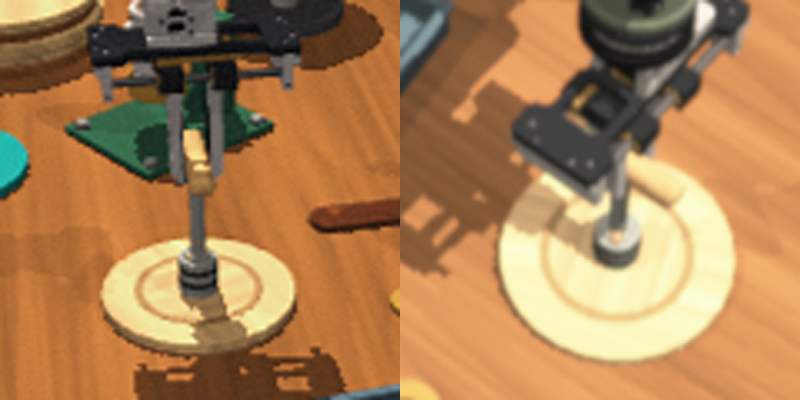

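It's seated, pressing with about 10 N. I'll ease off, soften the grip, then open.

```bash
python3 -m handwheel '[[0,-0.0008,0,0,0,0,0],[0,-0.0008,0,0,0,0,0]]' 5; python3 st.py
python3 -m handwheel '[[0,0,0,0,0,0,0.25],[0,0,0,0,0,0,0.3],[0,0,0,0,0,0,0.4],[0,0,0,0,0,0,0.6],[0,0,0,0,0,0,0.8],[0,0,0,0,0,0,0.8],[0,0,0,0,0,0,0.8]]'; python3 st.py
python3 - <<'E'
from h import *
shot('side','s12.png');shot('wrist','w12.png')
a=cv2.imread('pics/s12.png')[190:310,240:360];b=cv2.imread('pics/w12.png')
cv2.imwrite('pics/c13.png',np.hstack([cv2.resize(a,(380,380),interpolation=2),cv2.resize(b,(420,380),interpolation=2)]))
E
```

```text
time_s: 15.55
eef_pos: [0.465, -0.0178, 0.127]
orientation: [0.499, -0.501, 0.502, -0.499]
ft_force: [-0.8, 1.4, 2.4]
finger_gap: 0.234
t 15.55 pos [ 0.465  -0.0178  0.127 ] yaw_z -0.3 F [-0.8  1.4  2.4] M [ 0.11  0.37 -0.03] gap 0.234 q [-0.22  0.06  1.89  0.    1.2  -0.22]
time_s: 16.25
eef_pos: [0.4646, -0.0178, 0.1265]
orientation: [-0.499, 0.501, -0.501, 0.499]
ft_force: [0.1, 1.4, -0.8]
finger_gap: 0.691
t 16.25 pos [ 0.4646 -0.0178  0.1265] yaw_z -0.3 F [ 0.1  1.4 -0.8] M [ 0.03 -0.02  0.04] gap 0.691 q [-0.22  0.06  1.89  0.    1.2  -0.22]
```

View pics/c13.png

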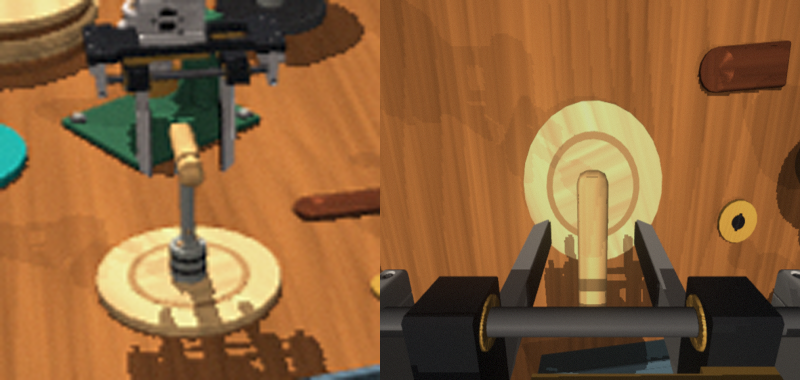

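The plunger stands alone upright on the bat; in the wrist half the bar is vertical at (592,235), clear of the fingers. I'll rise clear and turn for the rod grasp.

```bash
python3 -m handwheel '[[0,-0.004,0,0,0,0,0.8],[0,-0.015,0,0,0,0,0.8],[0,-0.035,0,0,0,0,0.8],[0,-0.065,0,0,0,0,0.8],[0,-0.1,0,0,0,0,0.8],[0,-0.14,0,0,0.1,0,0.8],[0,-0.17,0,0,0.24,0,0.8],[0,-0.19,0,0,0.38,0,0.9],[0,-0.20,0,0,0.52,0,0.9],[0,-0.2,0,0,0.66,0,0.9],[0,-0.2,0,0,0.8,0,0.9],[0,-0.2,0,0,0.94,0,0.9]]'
python3 -m handwheel '[[0,0,0,0,0.14,0,0.9],[0,0,0,0,0.28,0,0.9],[0,0,0,0,0.42,0,0.9],[0,0,0,0,0.56,0,0.9],[0,0,0,0,0.632,0,0.9],[0,0,0,0,0.632,0,0.9]]'
python3 st.py; python3 - <<'E'
from h import *
s=arm.get_state();print(repr(s['q']),s['eef_pos'])
i=cams.camera_info('wrist');shot('wrist','w14.png');print(i['cam_to_world'])
E
```

```text
time_s: 17.55
eef_pos: [0.4647, -0.0178, 0.3279]
orientation: [0.215, -0.673, 0.674, -0.216]
ft_force: [-0.5, -0.4, -0.1]
finger_gap: 0.899
time_s: 18.15
eef_pos: [0.4647, -0.0178, 0.3276]
orientation: [-0.003, -0.707, 0.707, 0.002]
ft_force: [0.6, 0.3, -0.5]
finger_gap: 0.901
t 18.15 pos [ 0.4647 -0.0178  0.3276] yaw_z -90.3 F [ 0.6  0.3 -0.5] M [ 0.08  0.12 -0.01] gap 0.901 q [-0.22 -0.1   1.62  0.    1.63  1.35]
array([-2.24703425e-01, -1.04803969e-01,  1.61925924e+00,  5.41971545e-05,
        1.62586195e+00,  1.35205525e+00]) [ 0.4646671  -0.01776393  0.32755115]
[[-7.39021627e-03 -9.58163170e-01 -2.86127113e-01  5.48191381e-01]
 [-9.99972571e-01  7.22217332e-03  1.64260240e-03 -1.71551551e-02]
 [ 4.92578479e-04  2.86131404e-01 -9.58190262e-01  5.06348120e-01]
 [ 0.00000000e+00  0.00000000e+00  0.00000000e+00  1.00000000e+00]]
```

View pics/w14.png

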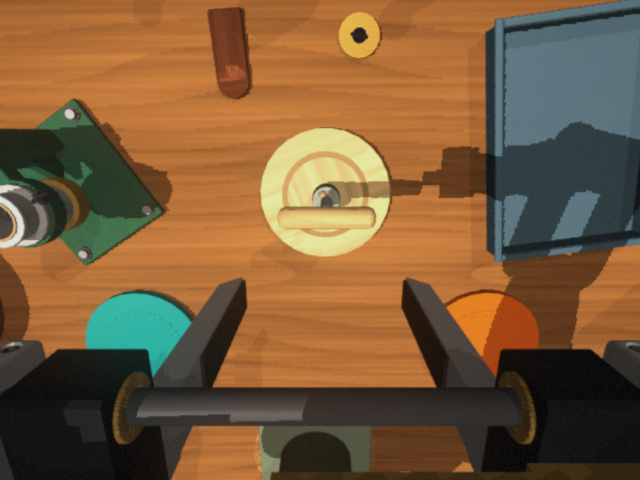

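The wrist view shows the plunger standing, with the bar horizontal at (327,217). Before the tilted grasp, I'll check where the jug stands relative to the hand and fix the plunger's position.

```bash
python3 - <<'E'
from h import *
np.set_printoptions(precision=3,suppress=True)
W=cams.camera_info('wrist');D=cams.camera_info('side');S=cams.camera_info('scene')
for z in(.145,):print('bar',onz(W,327,217,z),onz(W,279,217,z),onz(W,375,217,z))
T=np.eye(4);s0=R.from_quat([-0.5004,  0.5005, -0.4995,  0.4996]).as_matrix();T[:3,:3]=s0;T[:3,3]=[0.5744, 0.0001, 0.2046]
C=np.array([[0.0014,0.9569,0.2904,-0.0843],[0.0007,-0.2904,0.9569,-0.1765],[1,-.0011,-.0011,-.0012],[0,0,0,1]])
W0=dict(W);W0['cam_to_world']=T@C
print('jug tri',tri(ray(W0,520,215),ray(D,391,252),ray(S,287,378)))
print('jug tri2',tri(ray(D,391,252),ray(S,287,378)))
print('jug mouth',tri(ray(W0,558,232),ray(D,390,232)), 'left edge',onz(W0,466,212,.05))
print('bar scene view jug top',tri(ray(D,390,232),ray(S,287,363)))
E
```

```text
bar [ 0.465 -0.02   0.145] [0.465 0.029 0.145] [ 0.464 -0.069  0.145]
jug tri (array([0.761, 0.011, 0.051]), [np.float64(0.004974165308628465), np.float64(0.004199444191850525), np.float64(0.002898076115886646)])
jug tri2 (array([0.763, 0.014, 0.052]), [np.float64(0.001836977230616595), np.float64(0.0018369772306166307)])
jug mouth (array([0.752, 0.011, 0.123]), [np.float64(0.0045951003984479105), np.float64(0.004595100398448221)]) left edge [0.706 0.011 0.05 ]
bar scene view jug top (array([0.756, 0.014, 0.124]), [np.float64(0.0008187728105819061), np.float64(0.0008187728105817371)])
```

```bash
python3 - <<'E'
import cv2,numpy as np
a=cv2.imread('pics/side0.png')[200:320,330:450];b=cv2.imread('pics/scene0.png')[300:420,200:320]
cv2.imwrite('pics/jug.png',np.hstack([cv2.resize(a,(400,400),interpolation=2),cv2.resize(b,(400,400),interpolation=2)]))
E
```

```text
(no output)
```

View pics/jug.png

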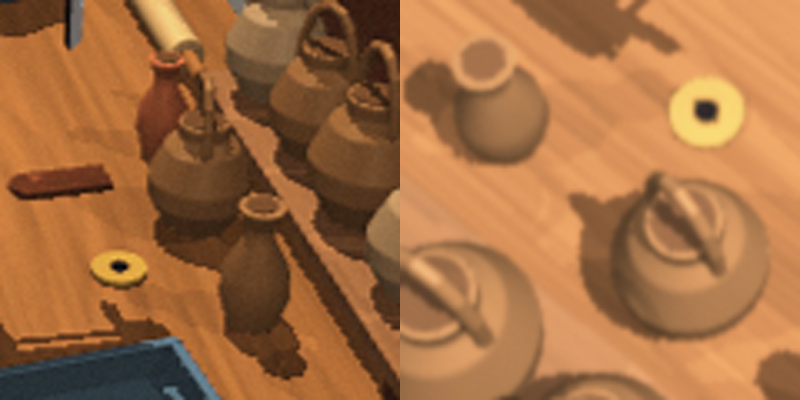

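The jug is centred at about (0.758, 0.012) and is narrow above 0.12, so approaching from the far side at 45° leaves the hand about 6 cm clear. The plunger is at (0.465, -0.019). Moving to the tilted pre-grasp.

```bash
python3 -m handwheel '[[-0.03,0,0.001,0,0,-0.13,0.9],[-0.06,0.005,0.001,0,0,-0.26,0.9],[-0.09,0.015,0.001,0,0,-0.39,0.9],[-0.10,0.035,0.001,0,0,-0.52,0.9],[-0.10,0.06,0.001,0,0,-0.65,0.9],[-0.10,0.09,0.001,0,0,-0.785,0.9],[-0.10,0.12,0.001,0,0,-0.785,0.9],[-0.092,0.149,0.001,0,0,-0.785,0.9],[-0.092,0.149,0.001,0,0,-0.785,0.9]]' 15
python3 st.py; python3 - <<'E'
from h import *
from scipy.optimize import least_squares
s=arm.get_state();q=s['q'];print(repr(q),s['eef_pos'],R.from_quat(s['orientation']).as_matrix().round(3))
shot('wrist','w15.png');shot('side','s15.png')
E
```

```text
time_s: 19.1
eef_pos: [0.5538, -0.0189, 0.1724]
orientation: [-0.273, 0.653, -0.65, -0.275]
ft_force: [0.2, 0.0, 0.0]
finger_gap: 0.902
t 19.1 pos [ 0.5538 -0.0189  0.1724] yaw_z -90.3 F [0.2 0.  0. ] M [ 0.06 -0.27  0.01] gap 0.902 q [-0.13  0.79  0.98 -0.11  2.16  1.42]
array([-0.13428591,  0.78884818,  0.98267234, -0.10861684,  2.15944375,
        1.41794949]) [ 0.55376218 -0.01892884  0.17239147] [[-0.699 -0.715 -0.005]
 [ 0.002  0.006 -1.   ]
 [ 0.715 -0.699 -0.003]]
```

View pics/w15.png

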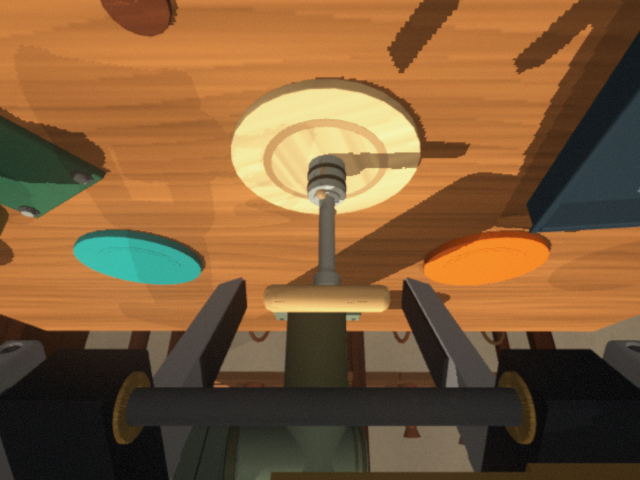

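View pics/s15.png

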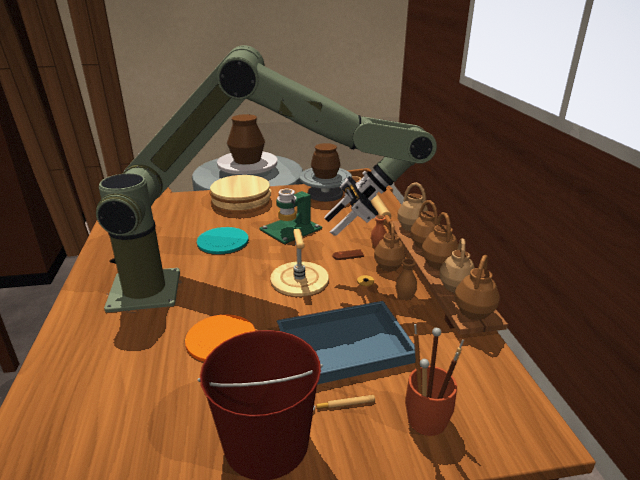

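Rod at column 327 is midway between the fingertips (245 and 402), and the piston is at (327,180). The plunger is upright. I'll fit a simple arm model so I can check that the tray pose is reachable before gripping.

```bash
cat > kin.py <<'E'
from h import *
from scipy.optimize import least_squares
X=np.array
sam=[([-.1505,.2072,1.5426,0,1.3935],[.5744,.0001,.2046]),([.44323,.11901,1.39935,0,1.62435],[.46666,.31693,.32486]),([.43938,.18087,1.57401,0,1.38644],[.46647,.31433,.20448]),([-.2247,-.1048,1.61926,0,1.62586],[.46467,-.01776,.32755]),([-0.13428591,0.78884818,0.98267234,-0.10861684,2.15944375],[0.55376218,-0.01892884,0.17239147])]
Rx=lambda a:R.from_euler('x',a).as_matrix();Ry=lambda a:R.from_euler('y',a).as_matrix();Rz=lambda a:R.from_euler('z',a).as_matrix()
def fk(p,q):
    r0,z0,L1,L2,L3,d,k=p
    A=Rz(q[0]);P=X([r0,0,z0]);B=Ry(q[1]);P=P+B@X([0,0,L1]);B=B@Ry(q[2]);P=P+B@X([k,0,L2]);B=B@Rz(q[3])@Ry(q[4]);P=P+B@X([0,0,L3]);P=P+X([0,d,0])
    B=A@B
    if len(q)>5:B=B@Rz(q[5])
    return A@P,B
def fit():
    f=lambda p:np.concatenate([fk(p,q)[0]-t for q,t in sam])
    r=least_squares(f,[0,.35,.45,.45,.3,.086,0]);return r.x,np.abs(r.fun).max()
if __name__=='__main__':
    p,e=fit();print(p.round(4),e)
    s=arm.get_state();P,B=fk(p,s['q']);print(P,s['eef_pos']);print(B.round(3));print(R.from_quat(s['orientation']).as_matrix().round(3))
E
python3 kin.py
```

```text
[0.     0.2827 0.4549 0.4996 0.3418 0.0862 0.0941] 0.00011465667881255248
[ 0.55664716 -0.01935446  0.17817115] [ 0.55664574 -0.01932968  0.17816608]
[[ 0.006  0.707 -0.707]
 [ 1.    -0.004  0.004]
 [ 0.001 -0.707 -0.707]]
[[-0.707 -0.707 -0.006]
 [ 0.004  0.004 -1.   ]
 [ 0.707 -0.707 -0.001]]
```

The model fits to 0.1 mm. Now measure the tray properly and check reachability for the laying-down pose.

```bash
cat > tray.py <<'E'
from h import *
def trayfit(f,i,clean=True):
    im=cv2.imread('pics/'+f);h=cv2.cvtColor(im,cv2.COLOR_BGR2HSV)
    m=cv2.inRange(h,(95,50,40),(112,200,200));m=cv2.morphologyEx(m,cv2.MORPH_CLOSE,np.ones((9,9)))
    cn=max(cv2.findContours(m,0,1)[0],key=cv2.contourArea);hu=cv2.convexHull(cn)
    for e in range(2,20):
        ap=cv2.approxPolyDP(hu,e,True)
        if len(ap)<=5: break
    return ap[:,0]
if __name__=='__main__':
    np.set_printoptions(precision=4,suppress=True)
    S=cams.camera_info('scene');D=cams.camera_info('side')
    for f,i in(('c6.png',S),('s6.png',D)):
        a=trayfit(f,i);print(f,a.tolist());print(np.array([onz(i,*q,.037) for q in a]))
E
python3 tray.py; python3 - <<'E'
import cv2,numpy as np
a=cv2.imread('pics/c6.png')[155:305,155:320];b=cv2.imread('pics/s6.png')[290:390,265:425]
cv2.imwrite('pics/tr.png',np.hstack([cv2.resize(a,(400,364),interpolation=2),cv2.resize(b,(400,364),interpolation=2)]))
E
```

```text
c6.png [[245, 179], [232, 179], [240, 173]]
[[ 0.4218 -0.4217  0.037 ]
 [ 0.4426 -0.4479  0.037 ]
 [ 0.4154 -0.4452  0.037 ]]
s6.png [[414, 361], [318, 383], [277, 321], [383, 302], [413, 344]]
[[ 0.6777 -0.4598  0.037 ]
 [ 0.4448 -0.4918  0.037 ]
 [ 0.3755 -0.2585  0.037 ]
 [ 0.6713 -0.223   0.037 ]
 [ 0.6952 -0.4024  0.037 ]]
```

View pics/tr.png

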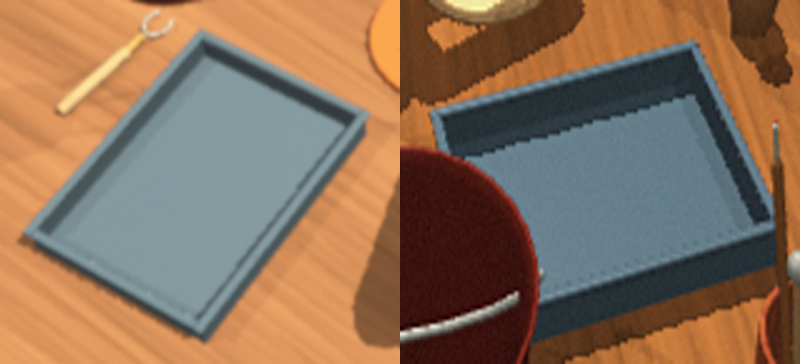

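```bash
cat > ik.py <<'E'
from kin import *
P0,_=fit()
lo=X([-2.73,-.86,.23,-1.11,.08,-2.82]);hi=X([2.73,2.22,2.46,4.25,2.63,2.82])
def toolR(psi,tilt):  # heading psi horizontally, tilt from vertical toward heading; closing horizontal
    h=X([np.cos(psi),np.sin(psi),0]);u=X([0,0,1.])
    y=h*np.sin(tilt)-u*np.cos(tilt); return h,y
def ik(tcp,Rt,q0):
    # Rt columns tool x,y,z
    B=np.c_[-Rt[:,2],-Rt[:,0],Rt[:,1]]
    def f(q):
        p,b=fk(P0,q);return np.concatenate([(p-tcp)*5,R.from_matrix(B.T@b).as_rotvec()])
    r=least_squares(f,np.clip(q0,lo+1e-3,hi-1e-3),bounds=(lo,hi));return r.x,np.abs(r.fun).max()
E
python3 - <<'E'
from ik import *
np.set_printoptions(precision=3,suppress=True)
S=cams.camera_info('scene');D=cams.camera_info('side')
for q in [(238.7,167.4),(307.2,201.6),(239.5,289),(165.3,251.8)]:print('S',onz(S,*q,.037))
for q in [(277.8,320.8),(383.8,302.1),(416.2,352.6)]:print('D',onz(D,*q,.037))
q0=arm.get_state()['q']
g=X([.535,-.335,.022])
for psi in np.radians([-90,-60,-30,0,30,60,90,120,150,180]):
    h=X([np.cos(psi),np.sin(psi),0])
    for tl in (.785,):
        y=h*np.sin(tl)-X([0,0,np.cos(tl)])
        # plunger z in world = -h ; = .707 x - .707 y -> x = (plz+.707y)/.707
        x=(-h+.7071*y)/.7071; x/=np.linalg.norm(x); z=np.cross(x,y)
        best=None
        for s in([-.5,.3,1.9,0,.5,0],[-.5,.3,1.9,0,.5,1.5],[-.5,.3,1.9,0,.5,-1.5],[-.5,.5,1.5,1.5,1,0],[-.5,.5,1.5,-.8,1,1]):
            r=ik(g+.010*y,np.c_[x,y,z],X(s))
            if best is None or r[1]<best[1]-1e-4:best=r
        print(np.degrees(psi).round(),best[0],best[1].round(4))
E
```

```text
S [ 0.404 -0.461  0.037]
S [ 0.378 -0.251  0.037]
S [ 0.665 -0.214  0.037]
S [ 0.702 -0.422  0.037]
D [ 0.378 -0.258  0.037]
D [ 0.673 -0.224  0.037]
D [ 0.693 -0.433  0.037]
-90.0 [-0.345  0.556  1.775 -1.089  0.849 -2.71 ] 0.0
-60.0 [-0.576  0.354  1.989 -0.92   0.306  2.82 ] 0.1357
-30.0 [-0.799  0.352  2.133  2.077  0.222 -0.715] 0.0
0.0 [-1.032  0.425  2.007  1.274  0.688 -0.493] 0.0
30.0 [-1.092  0.58   1.732  0.915  1.099 -0.597] 0.0
60.0 [-1.038  0.759  1.402  0.668  1.466 -0.756] 0.0
90.0 [-0.927  0.93   1.081  0.449  1.783 -0.982] 0.0
120.0 [-0.792  1.062  0.832  0.198  2.009 -1.303] 0.0
150.0 [-0.649  1.109  0.742 -0.101  2.069 -1.709] 0.0
180.0 [-0.513  1.048  0.859 -0.38   1.927 -2.088] 0.0
```

The tray fit is good: centre (0.537, -0.337), long axis at about +6.5°, about 294 x 209 outside against 290 x 210 stated. Next I'll locate the obstacles around the tray to choose the laying direction.

```bash
python3 - <<'E'
from h import *
np.set_printoptions(precision=3,suppress=True)
S=cams.camera_info('scene');D=cams.camera_info('side')
print('bucket rim edges S z=.2', [onz(S,u,v,.2) for u,v in((172,80),(257,80),(215,105),(215,57))])
print('bucket tri rim centre',tri(ray(S,215,80),ray(D,262,370)))
print('cup tri rim',tri(ray(S,126,185),ray(D,431,386)))
print('brush tops',tri(ray(S,116,150),ray(D,436,331)),tri(ray(S,129,150),ray(D,436,331)))
print('vase_b top',tri(ray(S,226,318),ray(D,408,264)))
print('shelf jugs',[tri(ray(S,u,v),ray(D,a,b)) for u,v,a,b in((124,318,479,285),(166,352,456,264))])
E
```

```text
bucket rim edges S z=.2 [array([ 0.387, -0.677,  0.2  ]), array([ 0.255, -0.509,  0.2  ]), array([ 0.382, -0.532,  0.2  ]), array([ 0.259, -0.651,  0.2  ])]
bucket tri rim centre (array([ 0.32 , -0.596,  0.195]), [np.float64(0.0031068611894689803), np.float64(0.003106861189468833)])
cup tri rim (array([ 0.653, -0.598,  0.101]), [np.float64(0.005669918165123922), np.float64(0.005669918165123899)])
brush tops (array([ 0.649, -0.586,  0.234]), [np.float64(0.008881205019088522), np.float64(0.008881205019088394)]) (array([ 0.64 , -0.574,  0.228]), [np.float64(0.02211174804645234), np.float64(0.022111748046452755)])
vase_b top (array([ 0.758, -0.156,  0.11 ]), [np.float64(0.0014826761705025225), np.float64(0.0014826761705025182)])
shelf jugs [(array([ 0.894, -0.313,  0.129]), [np.float64(0.0004649134574072448), np.float64(0.0004649134574073626)]), (array([ 0.888, -0.193,  0.119]), [np.float64(0.0021937951982724233), np.float64(0.0021937951982724966)])]
```

ψ ≈ 7° (hand on the robot side of the tray, plunger along the tray's long axis) is within the joint ranges and keeps clear of the bucket (0.32, -0.60), the brush cup (0.65, -0.60) and vase b. Advancing along the tool axis to the rod.

```bash
python3 -m handwheel '[[0,0.02,0,0,0,0,0.8],[0,0.045,0,0,0,0,0.7],[0,0.07,0,0,0,0,0.6],[0,0.09,0,0,0,0,0.6],[0,0.105,0,0,0,0,0.6],[0,0.12,0,0,0,0,0.6],[0,0.13,0,0,0,0,0.6],[0,0.137,0,0,0,0,0.6],[0,0.1406,0,0,0,0,0.6],[0,0.1406,0,0,0,0,0.6]]' 8
python3 st.py; python3 - <<'E'
from h import *
shot('wrist','w16.png');shot('side','s16.png')
a=cv2.imread('pics/s16.png')[200:310,250:380];b=cv2.imread('pics/w16.png')
cv2.imwrite('pics/c16.png',np.hstack([cv2.resize(a,(400,340),interpolation=2),cv2.resize(b,(400,340),interpolation=2)]))
E
```

```text
time_s: 20.2
eef_pos: [0.4576, -0.0188, 0.0786]
orientation: [-0.268, 0.654, -0.653, -0.272]
ft_force: [0.1, 0.8, 1.0]
finger_gap: 0.596
t 20.2 pos [ 0.4576 -0.0188  0.0786] yaw_z -90.4 F [0.1 0.8 1. ] M [ 0.09 -0.16 -0.01] gap 0.596 q [-0.15  0.7   1.35 -0.11  1.88  1.43]
```

View pics/c16.png

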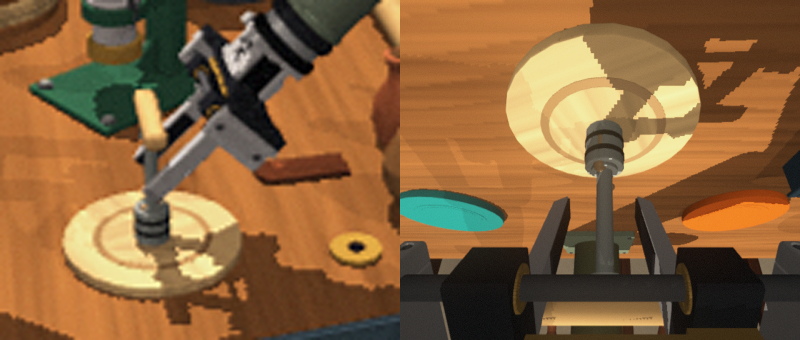

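The rod at crop (605,200) is centred between the fingertips (about 568 and 640), and the tip just passes the rod in the side view. Closing softly, then firmly.

```bash
python3 -m handwheel '[[0,0,0,0,0,0,0.4],[0,0,0,0,0,0,0.3],[0,0,0,0,0,0,0.2],[0,0,0,0,0,0,0.1],[0,0,0,0,0,0,0.05],[0,0,0,0,0,0,0],[0,0,0,0,0,0,0]]' 8
python3 st.py;python3 -m handwheel '[[0,0,0,0,0,0,0],[0,0,0,0,0,0,0],[0,0,0,0,0,0,0]]' 50; python3 st.py
```

```text
time_s: 21.0
eef_pos: [0.4573, -0.0191, 0.0781]
orientation: [-0.268, 0.654, -0.653, -0.273]
ft_force: [-0.0, -1.9, -0.8]
finger_gap: 0.149
t 21.0 pos [ 0.4573 -0.0191  0.0781] yaw_z -90.3 F [-0.  -1.9 -0.8] M [-0.24 -0.27  0.13] gap 0.149 q [-0.15  0.7   1.35 -0.11  1.87  1.43]
time_s: 21.3
eef_pos: [0.4573, -0.019, 0.078]
orientation: [-0.268, 0.654, -0.653, -0.273]
ft_force: [-0.5, -2.0, -0.9]
finger_gap: 0.138
t 21.3 pos [ 0.4573 -0.019   0.078 ] yaw_z -90.4 F [-0.5 -2.  -0.9] M [-0.33 -0.34  0.29] gap 0.138 q [-0.15  0.7   1.35 -0.11  1.87  1.43]
```

Gripped at 13 mm (the rod is 14 mm). The heavy piston would twist the grip when tipped, so I'll first re-take the rod 13 mm lower, nearer the centre of mass.

```bash
python3 -m handwheel '[[0,0,0,0,0,0,0.15],[0,0,0,0,0,0,0.2],[0,0,0,0,0,0,0.3],[0,0,0,0,0,0,0.4],[0,0,0,0,0,0,0.4],[-0.003,0.003,0,0,0,0,0.4],[-0.006,0.006,0,0,0,0,0.4],[-0.0092,0.0092,0,0,0,0,0.4],[-0.0092,0.0092,0,0,0,0,0.4]]' 5
python3 st.py; python3 - <<'E'
from h import *
shot('wrist','w17.png');shot('side','s17.png')
a=cv2.imread('pics/s17.png')[200:310,250:380];b=cv2.imread('pics/w17.png')
cv2.imwrite('pics/c17.png',np.hstack([cv2.resize(a,(400,340),interpolation=2),cv2.resize(b,(400,340),interpolation=2)]))
E
```

```text
time_s: 22.2
eef_pos: [0.4565, -0.0186, 0.0642]
orientation: [-0.269, 0.654, -0.652, -0.273]
ft_force: [-0.7, 0.6, 0.9]
finger_gap: 0.401
t 22.2 pos [ 0.4565 -0.0186  0.0642] yaw_z -90.4 F [-0.7  0.6  0.9] M [ 0.05 -0.23 -0.03] gap 0.401 q [-0.15  0.72  1.35 -0.11  1.86  1.44]
```

View pics/c17.png

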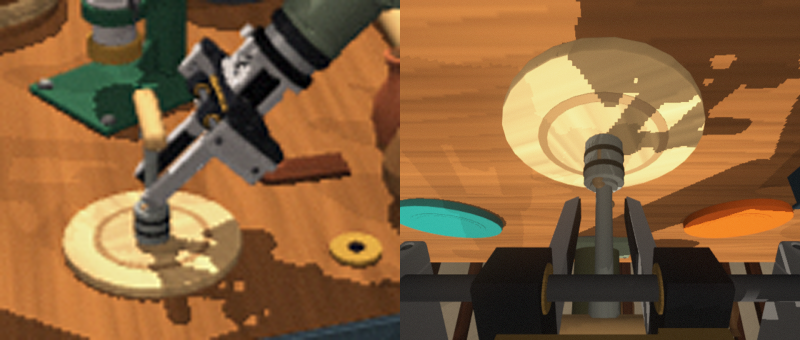

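```bash
python3 -m handwheel '[[0,0,0,0,0,0,0.2],[0,0,0,0,0,0,0.1],[0,0,0,0,0,0,0],[0,0,0,0,0,0,0],[0,0,0,0,0,0,0]]' 8
python3 -m handwheel '[[0,0,0,0,0,0,0],[0,0,0,0,0,0,0],[0,0,0,0,0,0,0],[0.003,-0.003,0,0,0,0,0],[0.01,-0.01,0,0,0,0,0],[0.025,-0.025,0,0,0,0,0],[0.045,-0.045,0,0,0,0,0],[0.065,-0.065,0,0,0,0,0],[0.085,-0.085,0,0,0,0,0],[0.1,-0.1,0,0,0,0,0],[0.11,-0.11,0,0,0,0,0],[0.11,-0.11,0,0,0,0,0]]' 60
python3 st.py; python3 - <<'E'
from h import *
shot('wrist','w18.png');shot('side','s18.png')
a=cv2.imread('pics/s18.png')[160:310,250:400];b=cv2.imread('pics/w18.png')
cv2.imwrite('pics/c18.png',np.hstack([cv2.resize(a,(340,340),interpolation=2),cv2.resize(b,(400,340),interpolation=2)]))
E
```

```text
time_s: 22.8
eef_pos: [0.4574, -0.019, 0.0652]
orientation: [-0.268, 0.654, -0.653, -0.272]
ft_force: [-0.5, -1.8, 0.2]
finger_gap: 0.147
time_s: 24.0
eef_pos: [0.4583, -0.0186, 0.2225]
orientation: [-0.267, 0.655, -0.653, -0.271]
ft_force: [-0.2, -0.8, -3.2]
finger_gap: 0.136
t 24.0 pos [ 0.4583 -0.0186  0.2225] yaw_z -90.3 F [-0.2 -0.8 -3.2] M [ 0.02 -0.75 -0.02] gap 0.136 q [-0.15  0.53  1.28 -0.12  2.1   1.41]
```

View pics/c18.png

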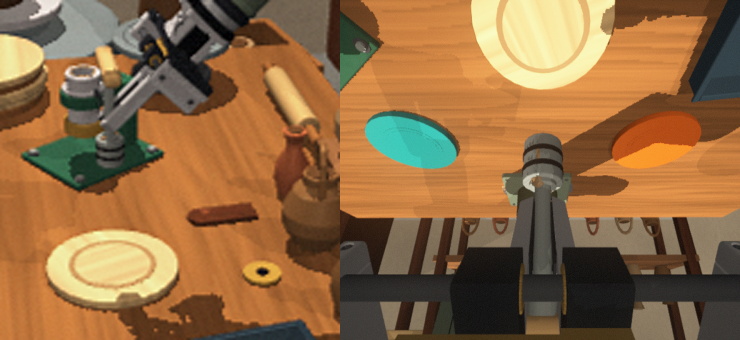

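The plunger is held upright: piston at side crop (110,150). Working out the transit and the tip-over poses.

```bash
cat > plan.py <<'E'
from ik import *
np.set_printoptions(precision=4,suppress=True)
def Rt(psi,tl):
    h=X([np.cos(psi),np.sin(psi),0]);u=X([0,0,1.])
    y=h*np.sin(tl)-u*np.cos(tl); x=-(h*np.cos(tl)+u*np.sin(tl)); return np.c_[x,y,np.cross(x,y)],h,y
def pose(G,psi,tl,d=.011):
    M,h,y=Rt(psi,tl);return X(G)+d*y,M
def rel(p0,M0,p1,M1): return M0.T@(p1-p0),R.from_matrix(M0.T@M1).as_rotvec()
E
python3 - <<'E'
from plan import *
s=arm.get_state();p0=s['eef_pos'];M0=R.from_quat(s['orientation']).as_matrix()
print(M0, Rt(0,-.785)[0])
G0=p0-.011*M0[:,1];psi=np.radians(6.5);h=X([np.cos(psi),np.sin(psi),0])
Gf=X([.537,-.337,0])+.0095*h;print('G',G0,Gf)
q=s['q']
n=14
for k in range(1,n+1):
    f=k/n;G=G0*(1-f)+X([Gf[0],Gf[1],.17])*f;tl=-.785*(1-f)
    p,M=pose(G,psi*f,tl);qn,e=ik(p,M,q);print(k,qn,e.round(4),'dq',np.abs(qn-q).max().round(3));q=qn
print('B rel',rel(p0,M0,p,M));pB,MB=p,M
for k in range(1,7):
    f=k/6;p,M=pose([Gf[0],Gf[1],.17-.03*f],psi,.845*f);qn,e=ik(p,M,q);print('C',k,qn,e.round(4),'dq',np.abs(qn-q).max().round(3),rel(pB,MB,p,M));q=qn
for z in(.1,.06,.02):
    p,M=pose([Gf[0],Gf[1],z],psi,.845);qn,e=ik(p,M,q);print('D',z,qn,e.round(4),'dq',np.abs(qn-q).max().round(3));q=qn
E
```

```text
[[-0.7074 -0.7068 -0.006 ]
 [ 0.004   0.0046 -1.    ]
 [ 0.7068 -0.7074 -0.0004]] [[-0.7074 -0.7068  0.    ]
 [-0.     -0.     -1.    ]
 [ 0.7068 -0.7074  0.    ]]
G [ 0.4648 -0.0186  0.2278] [ 0.5464 -0.3359  0.    ]
1 [-0.1819  0.5126  1.2953 -0.1422  2.0495  1.3625] 0.0 dq 0.053
2 [-0.2146  0.4917  1.3091 -0.1571  1.9959  1.3238] 0.0 dq 0.054
3 [-0.2484  0.4718  1.3229 -0.1679  1.9412  1.2852] 0.0 dq 0.055
4 [-0.2833  0.4531  1.3366 -0.1745  1.8855  1.2464] 0.0 dq 0.056
5 [-0.3194  0.4357  1.35   -0.177   1.8292  1.2069] 0.0 dq 0.056
6 [-0.3566  0.4199  1.3627 -0.1754  1.7723  1.1665] 0.0 dq 0.057
7 [-0.395   0.406   1.3747 -0.1695  1.7154  1.1247] 0.0 dq 0.057
8 [-0.4344  0.3942  1.3856 -0.1593  1.6585  1.0814] 0.0 dq 0.057
9 [-0.4748  0.3849  1.3953 -0.1447  1.6022  1.036 ] 0.0 dq 0.056
10 [-0.516   0.3781  1.4033 -0.1254  1.5468  0.9885] 0.0 dq 0.055
11 [-0.558   0.3743  1.4096 -0.1014  1.4927  0.9384] 0.0 dq 0.054
12 [-0.6004  0.3737  1.4138 -0.0726  1.4406  0.8857] 0.0 dq 0.053
13 [-0.6432  0.3764  1.4155 -0.0388  1.3909  0.83  ] 0.0 dq 0.056
14 [-0.6859  0.3828  1.4146 -0.  
[... 454 characters left out ...]
.167 (array([-0.0045,  0.014 , -0.    ]), array([ 0.    , -0.    ,  0.4225]))
C 4 [-0.9332  0.2101  1.8008  0.6175  0.9248  0.1958] 0.0 dq 0.201 (array([-0.0059,  0.0183, -0.    ]), array([ 0.    , -0.    ,  0.5633]))
C 5 [-1.      0.2142  1.8772  0.8416  0.893  -0.0386] 0.0 dq 0.234 (array([-0.0071,  0.0224, -0.    ]), array([ 0.    , -0.    ,  0.7042]))
C 6 [-1.064   0.2438  1.9407  1.0707  0.9064 -0.2869] 0.0 dq 0.248 (array([-0.0082,  0.0263, -0.    ]), array([0.   , 0.   , 0.845]))
D 0.1 [-1.064   0.3215  1.9523  1.1358  0.8661 -0.3898] 0.0 dq 0.103
D 0.06 [-1.064   0.4054  1.9558  1.2067  0.832  -0.497 ] 0.0 dq 0.107
D 0.02 [-1.064   0.4942  1.951   1.2813  0.805  -0.6062] 0.0 dq 0.109
```

```bash
python3 -m handwheel '[[-0.005,-0.001,0.015,0.003,-0.007,0.05,0],[-0.015,-0.003,0.044,0.007,-0.017,0.12,0],[-0.026,-0.005,0.076,0.012,-0.028,0.195,0],[-0.037,-0.0075,0.108,0.016,-0.04,0.27,0],[-0.048,-0.0095,0.14,0.021,-0.05,0.35,0],[-0.058,-0.0115,0.172,0.026,-0.061,0.425,0],[-0.069,-0.014,0.204,0.03,-0.073,0.505,0],[-0.08,-0.016,0.236,0.035,-0.084,0.585,0],[-0.091,-0.018,0.267,0.04,-0.095,0.66,0],[-0.1,-0.02,0.294,0.044,-0.105,0.73,0],[-0.106,-0.021,0.31,0.047,-0.112,0.775,0],[-0.108,-0.0215,0.317,0.047,-0.113,0.784,0]]'
python3 st.py; python3 - <<'E'
from h import *
shot('side','s19.png');b=cv2.imread('pics/s19.png')[150:400,230:480];cv2.imwrite('pics/s19c.png',cv2.resize(b,(500,500),interpolation=2))
E
```

```text
time_s: 25.3
eef_pos: [0.5438, -0.3366, 0.1563]
orientation: [-0.041, 0.708, -0.705, 0.037]
ft_force: [-0.4, 0.2, -3.5]
finger_gap: 0.137
t 25.3 pos [ 0.5438 -0.3366  0.1563] yaw_z -83.7 F [-0.4  0.2 -3.5] M [ 0.1   0.14 -0.03] gap 0.137 q [-0.69  0.39  1.42 -0.    1.35  0.77]
```

View pics/s19c.png

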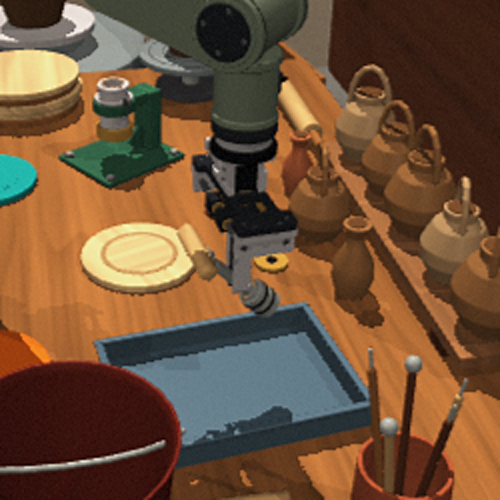

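The plunger is held at 45° over the tray without slipping; piston at crop (262,298). Now tipping it over.

```bash
python3 -m handwheel '[[-0.0008,0.002,0,0,0,0.07,0],[-0.0018,0.0055,0,0,0,0.16,0],[-0.0028,0.0085,0,0,0,0.25,0],[-0.0036,0.0113,0,0,0,0.34,0],[-0.0045,0.014,0,0,0,0.43,0],[-0.0054,0.0168,0,0,0,0.52,0],[-0.0062,0.0196,0,0,0,0.61,0],[-0.007,0.0222,0,0,0,0.7,0],[-0.0077,0.0247,0,0,0,0.79,0],[-0.0082,0.0263,0,0,0,0.845,0],[-0.0082,0.0263,0,0,0,0.845,0],[-0.0082,0.0263,0,0,0,0.845,0]]'
python3 st.py; python3 - <<'E'
from h import *
s=arm.get_state();print(R.from_quat(s['orientation']).as_matrix().round(3))
shot('side','s20.png');b=cv2.imread('pics/s20.png')[180:400,230:450];c=shot('wrist','w20.png')[0][:,:,::-1]
cv2.imwrite('pics/c20.png',np.hstack([cv2.resize(b,(400,400),interpolation=2),cv2.resize(c,(400,400))]))
E
```

```text
time_s: 26.55
eef_pos: [0.5549, -0.3342, 0.1323]
orientation: [0.252, 0.661, -0.627, 0.325]
ft_force: [0.0, -0.5, -3.1]
finger_gap: 0.133
t 26.55 pos [ 0.5549 -0.3342  0.1323] yaw_z -83.4 F [ 0.  -0.5 -3.1] M [-0.04  0.93  0.  ] gap 0.133 q [-1.06  0.24  1.94  1.07  0.91 -0.28]
[[-0.661  0.741  0.114]
 [-0.075  0.087 -0.993]
 [-0.747 -0.665 -0.002]]
```

View pics/c20.png

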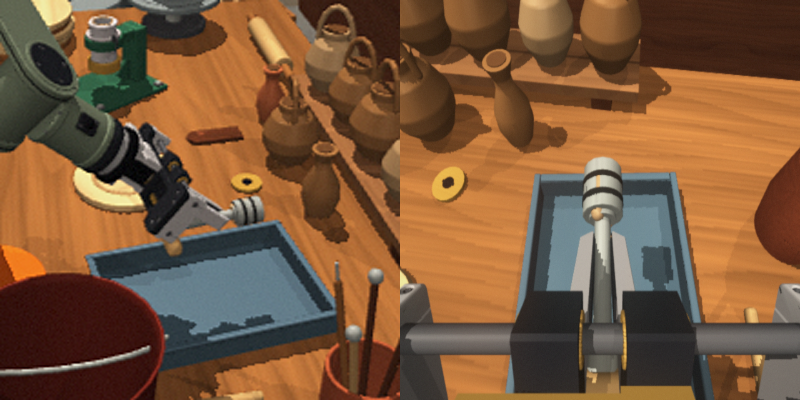

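```bash
python3 - <<'E'
from plan import *
s=arm.get_state();M=R.from_quat(s['orientation']).as_matrix();G=s['eef_pos']-.011*M[:,1]
pz=.7071*M[:,0]-.7071*M[:,1];print('G',G,'plz',pz)
D=cams.camera_info('side');W=cams.camera_info('wrist')
for n,l in(('foot',-.062),('pistontop',-.026),('bar',.071)):
    for m in(pz,): print(n,(G+l*m).round(3),proj(D,G+l*m).round(1),((proj(D,G+l*m)-[230,180])/.55).round(),(proj(W,G+l*m)*[400/640,400/480]+[400,0]).round())
E
python3 - <<'E'
import cv2
b=cv2.imread('pics/s20.png')[270:340,300:390];cv2.imwrite('pics/c21.png',cv2.resize(b,(720,560),interpolation=2))
E
```

```text
G [ 0.5476 -0.3361  0.1412] plz [-0.9916 -0.1146 -0.0591]
foot [ 0.609 -0.329  0.145] [373.3 293.9] [261. 207.] [603. 168.]
pistontop [ 0.573 -0.333  0.143] [359.5 296.9] [235. 213.] [603. 213.]
bar [ 0.477 -0.344  0.137] [321.2 305.5] [166. 228.] [604. 387.]
```

View pics/c21.png

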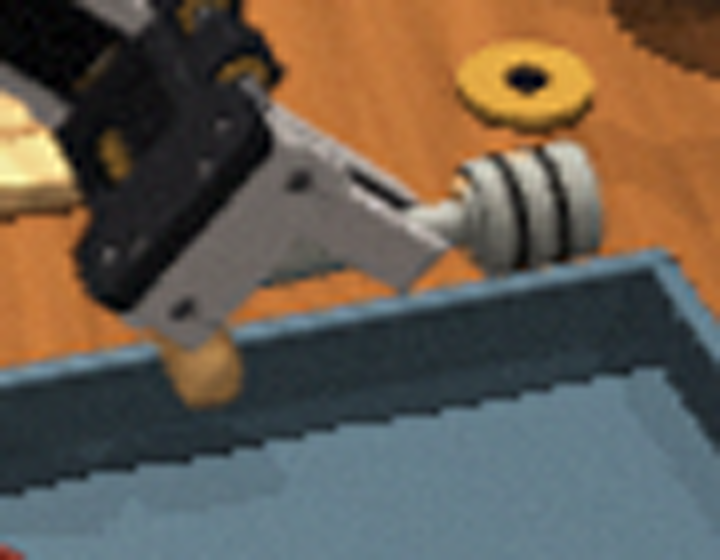

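The foot is seen at (374,295) and predicted at (373,294), so the plunger lies as planned with no slip. Lowering into the tray.

```bash
python3 -m handwheel '[[0.006,0.0053,0,0,0,0,0],[0.016,0.0143,0,0,0,0,0],[0.028,0.025,0,0,0,0,0],[0.04,0.0357,0,0,0,0,0],[0.052,0.0463,0,0,0,0,0],[0.062,0.0552,0,0,0,0,0],[0.07,0.0623,0,0,0,0,0],[0.075,0.0668,0,0,0,0,0],[0.0785,0.07,0,0,0,0,0],[0.0815,0.0726,0,0,0,0,0],[0.0815,0.0726,0,0,0,0,0]]'
python3 st.py; python3 - <<'E'
from h import *
s=arm.get_state();M=R.from_quat(s['orientation']).as_matrix();print('G',s['eef_pos']-.011*M[:,1],M[2])
shot('side','s22.png');b=cv2.imread('pics/s22.png')[270:380,300:410];c=shot('scene','c22.png')[0][150:310,150:310,::-1]
cv2.imwrite('pics/c22c.png',np.hstack([cv2.resize(b,(400,400),interpolation=2),cv2.resize(c,(400,400),interpolation=2)]))
E
```

```text
time_s: 27.75
eef_pos: [0.5552, -0.3354, 0.0239]
orientation: [0.253, 0.66, -0.628, 0.326]
ft_force: [0.5, -0.3, -3.1]
finger_gap: 0.136
t 27.75 pos [ 0.5552 -0.3354  0.0239] yaw_z -83.5 F [ 0.5 -0.3 -3.1] M [-0.04  0.96  0.  ] gap 0.136 q [-1.06  0.47  1.95  1.26  0.81 -0.57]
G [ 0.54698218 -0.33630804  0.03117206] [-7.47837828e-01 -6.63881439e-01  1.34074912e-04]
```

View pics/c22c.png

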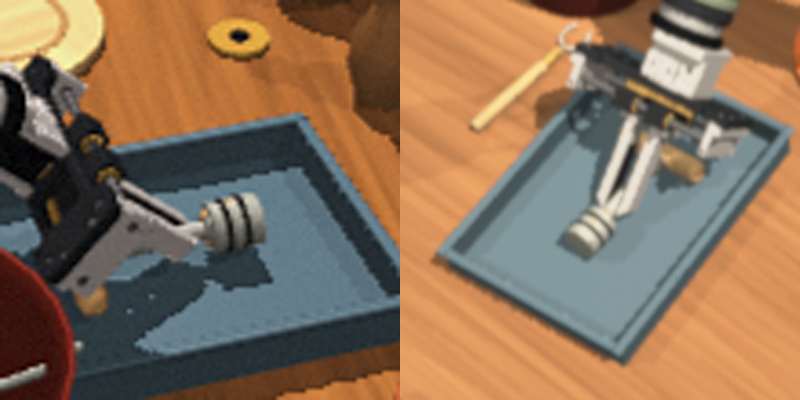

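Well inside the walls in both views: piston at scene crop (590,235), bar at (683,160). Lowering the last centimetre while watching the force.

```bash
python3 -m handwheel '[[0.002,0.0018,0,0,0,0,0],[0.004,0.0035,0,0,0,0,0],[0.0055,0.0048,0,0,0,0,0],[0.0064,0.0057,0,0,0,0,0],[0.0064,0.0057,0,0,0,0,0]]'; python3 st.py
python3 -m handwheel '[[0.0008,0.0007,0,0,0,0,0],[0.0008,0.0007,0,0,0,0,0]]'; python3 st.py
```

```text
time_s: 28.35
eef_pos: [0.5551, -0.3352, 0.0152]
orientation: [0.253, 0.66, -0.627, 0.326]
ft_force: [0.2, 0.3, -3.8]
finger_gap: 0.137
t 28.35 pos [ 0.5551 -0.3352  0.0152] yaw_z -83.5 F [ 0.2  0.3 -3.8] M [-0.04  0.88  0.01] gap 0.137 q [-1.06  0.49  1.95  1.28  0.81 -0.6 ]
time_s: 28.55
eef_pos: [0.5553, -0.3354, 0.0147]
orientation: [0.253, 0.66, -0.627, 0.326]
ft_force: [-1.0, 0.2, -3.1]
finger_gap: 0.137
t 28.55 pos [ 0.5553 -0.3354  0.0147] yaw_z -83.5 F [-1.   0.2 -3.1] M [0.06 0.78 0.07] gap 0.137 q [-1.06  0.49  1.95  1.28  0.81 -0.6 ]
```

```bash
python3 -m handwheel '[[0.0008,0.0007,0,0,0,0,0],[0.0008,0.0007,0,0,0,0,0]]'; python3 st.py; python3 -m handwheel '[[0.0008,0.0007,0,0,0,0,0],[0.0008,0.0007,0,0,0,0,0]]'; python3 st.py
```

```text
time_s: 28.75
eef_pos: [0.5556, -0.3356, 0.0145]
orientation: [0.254, 0.66, -0.627, 0.327]
ft_force: [-4.0, 0.8, 2.8]
finger_gap: 0.139
t 28.75 pos [ 0.5556 -0.3356  0.0145] yaw_z -83.5 F [-4.   0.8  2.8] M [0.27 0.36 0.23] gap 0.139 q [-1.06  0.49  1.95  1.28  0.81 -0.6 ]
time_s: 28.95
eef_pos: [0.5559, -0.3357, 0.0143]
orientation: [0.254, 0.66, -0.627, 0.327]
ft_force: [-7.7, 2.4, 9.3]
finger_gap: 0.136
t 28.95 pos [ 0.5559 -0.3357  0.0143] yaw_z -83.5 F [-7.7  2.4  9.3] M [0.5  0.14 0.38] gap 0.136 q [-1.06  0.49  1.95  1.28  0.81 -0.61]
```

```bash
python3 -m handwheel '[[-0.0008,-0.0007,0,0,0,0,0],[-0.001,-0.0009,0,0,0,0,0]]' 5; python3 st.py; python3 - <<'E'
from h import *
shot('side','s23.png');b=cv2.imread('pics/s23.png')[290:380,310:400];c=shot('wrist','w23.png')[0][:,:,::-1]
cv2.imwrite('pics/c23.png',np.hstack([cv2.resize(b,(400,400),interpolation=2),cv2.resize(c,(400,400),interpolation=2)]))
E
```

```text
time_s: 29.15
eef_pos: [0.5557, -0.3358, 0.0143]
orientation: [0.253, 0.66, -0.628, 0.326]
ft_force: [1.3, -0.8, 0.5]
finger_gap: 0.147
t 29.15 pos [ 0.5557 -0.3358  0.0143] yaw_z -83.5 F [ 1.3 -0.8  0.5] M [-0.03  0.23  0.01] gap 0.147 q [-1.06  0.49  1.95  1.28  0.81 -0.6 ]
```

View pics/c23.png

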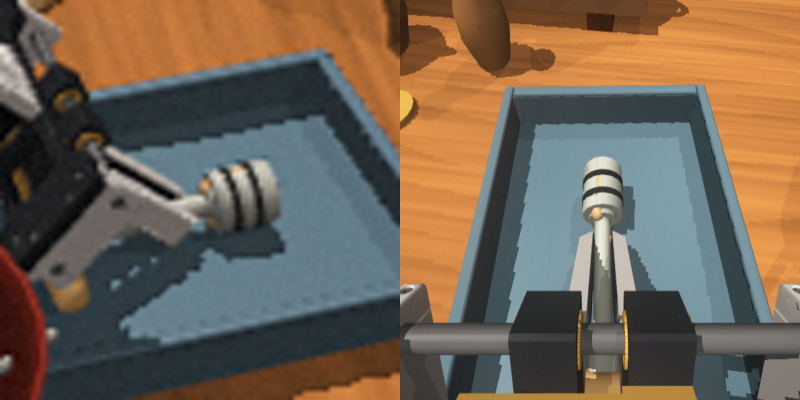

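```bash
python3 - <<'E'
from plan import *
D=cams.camera_info('side')
for z in(.023,.028,.033,.038):print(z,proj(D,[.609,-.330,z]).round(1), proj(D,[.609,-.330,z-.018]).round(1))
for z in(.011,.016,.021):print('bar near end',z,proj(D,[.4825,-.394,z]).round(1))
E
python3 - <<'E'
import cv2
b=cv2.imread('pics/s23.png')[315:365,315:385];cv2.imwrite('pics/c24.png',cv2.resize(b,(770,550),interpolation=cv2.INTER_NEAREST))
E
```

```text
0.023 [370.8 333.3] [370.4 338.7]
0.028 [370.9 331.7] [370.5 337.2]
0.033 [371.  330.2] [370.6 335.7]
0.038 [371.1 328.6] [370.7 334.2]
bar near end 0.011 [326.7 359.6]
bar near end 0.016 [326.7 358. ]
bar near end 0.021 [326.7 356.5]
```

View pics/c24.png

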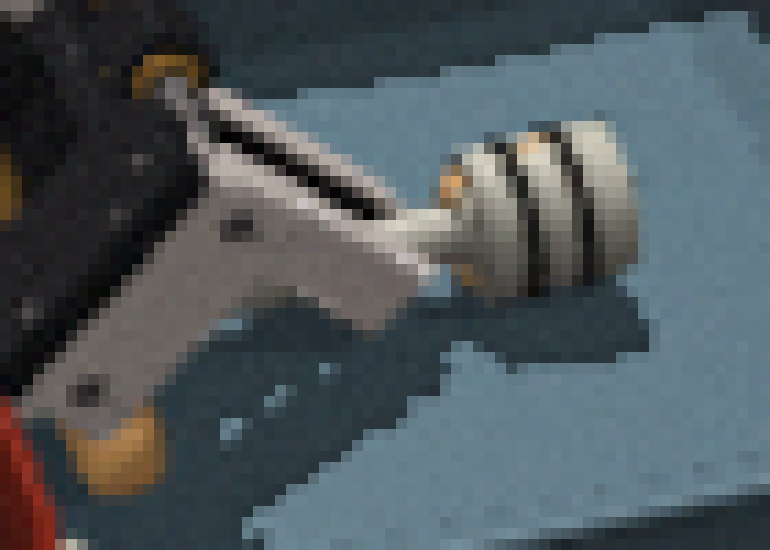

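The piston sits at its resting height (seen at 333.2, predicted 333.3 for z = 0.023) and the bar end is within 2 px. Releasing and backing out along the tool axis.

```bash
python3 -m handwheel '[[0,0,0,0,0,0,0.16],[0,0,0,0,0,0,0.2],[0,0,0,0,0,0,0.26],[0,0,0,0,0,0,0.32],[0,0,0,0,0,0,0.4],[0,0,0,0,0,0,0.4],[0,0,0,0,0,0,0.4]]'; python3 st.py
python3 - <<'E'
from h import *
c=shot('wrist','w25.png')[0][:,:,::-1];shot('side','s25.png');b=cv2.imread('pics/s25.png')[290:380,310:400]
cv2.imwrite('pics/c25.png',np.hstack([cv2.resize(b,(400,400),interpolation=2),cv2.resize(c,(400,400),interpolation=2)]))
E
```

```text
time_s: 29.95
eef_pos: [0.5551, -0.3354, 0.0136]
orientation: [0.253, 0.66, -0.628, 0.326]
ft_force: [-0.1, 0.2, -0.2]
finger_gap: 0.397
t 29.95 pos [ 0.5551 -0.3354  0.0136] yaw_z -83.5 F [-0.1  0.2 -0.2] M [-0.02  0.49 -0.02] gap 0.397 q [-1.06  0.49  1.95  1.28  0.8  -0.6 ]
```

View pics/c25.png

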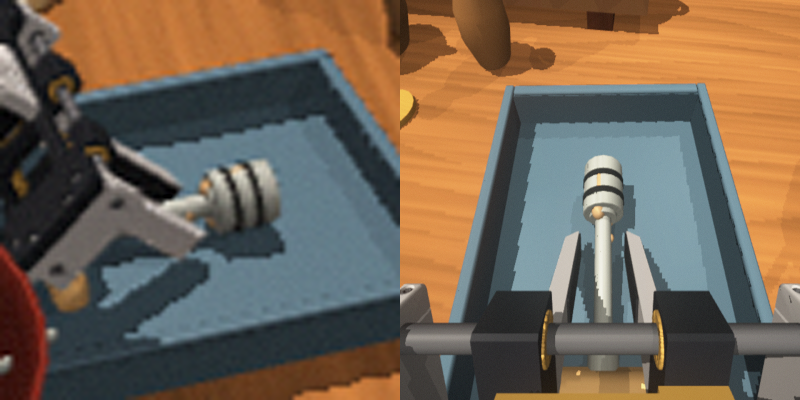

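Let go: fingers stand clear on both sides of the rod. Straight up and away.

```bash
python3 -m handwheel '[[-0.002,-0.0018,0,0,0,0,0.4],[-0.008,-0.007,0,0,0,0,0.4],[-0.02,-0.018,0,0,0,0,0.4],[-0.04,-0.035,0,0,0,0,0.4],[-0.06,-0.053,0,0,0,0,0.4],[-0.085,-0.075,0,0,0,0,0.4],[-0.11,-0.098,0,0,0,0,0.4],[-0.135,-0.12,0,0,0,0,0.4],[-0.15,-0.133,0,0,0,0,0.4],[-0.15,-0.133,0,0,0,0,0.4]]'; python3 st.py
python3 - <<'E'
from h import *
shot('wrist','w26.png');shot('side','s26.png');shot('scene','c26.png');b=cv2.imread('pics/s26.png')[270:390,270:430];c=cv2.imread('pics/c26.png')
cv2.imwrite('pics/cc26.png',np.hstack([cv2.resize(b,(400,300),interpolation=2),cv2.resize(c,(400,300),interpolation=2)]))
E
```

```text
time_s: 31.05
eef_pos: [0.5564, -0.3372, 0.2192]
orientation: [0.253, 0.657, -0.629, 0.328]
ft_force: [0.1, -0.1, 0.2]
finger_gap: 0.399
t 31.05 pos [ 0.5564 -0.3372  0.2192] yaw_z -83.5 F [ 0.1 -0.1  0.2] M [-0.01  0.39 -0.  ] gap 0.399 q [-1.06  0.1   1.89  0.96  1.   -0.09]
```

View pics/c26.png

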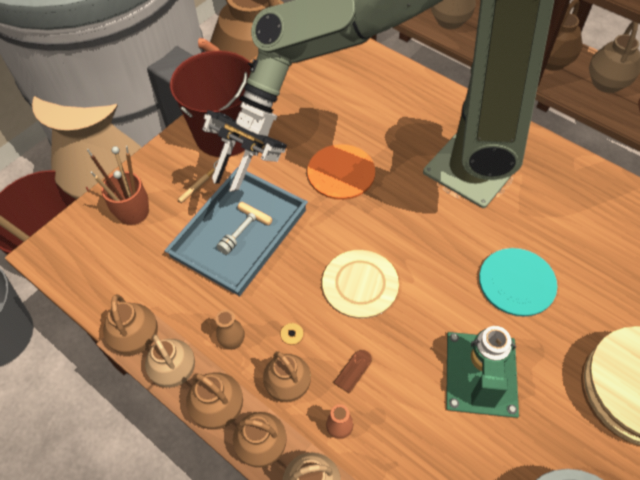

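View pics/w26.png

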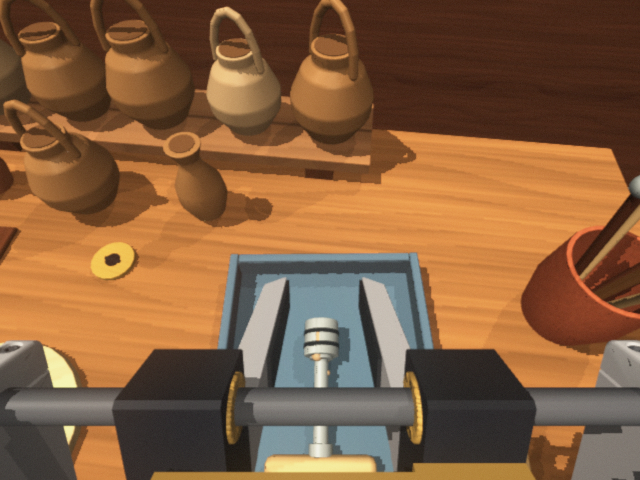

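View pics/cc26.png

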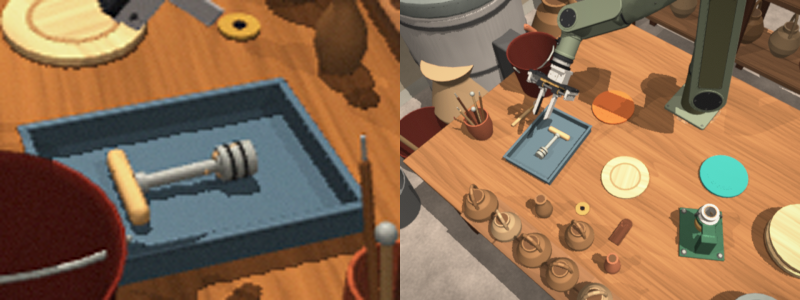

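```bash
python3 - <<'E'
from h import *
S=cams.camera_info('scene');D=cams.camera_info('side')
a=np.radians(6.5);Q=np.array([[np.cos(a),np.sin(a)],[-np.sin(a),np.cos(a)]])
k=.4
for n,s,d in(('foot',(223,246),(270+255*k,270+158*k)),('barL',(239.5,206),(270+118*k,270+155*k)),('barR',(270,219),(270+138*k,270+217*k))):
    p,r=tri(ray(S,*s),ray(D,*d));print(n,p.round(3),np.round(r,4),'tray xy',(Q@(p[:2]-[.537,-.337])).round(3))
E
python3 -m handwheel '[[0,0,0,0,0,0,0.4],[0,0,0,0,0,0,0.4],[0,0,0,0,0,0,0.4]]'; python3 st.py
python3 -c "
from h import *
a=np.abs(cv2.imread('pics/c26.png').astype(int)-cv2.imread('pics/c6.png')).sum(2)
print([ (n,int((a[y-12:y+12,x-12:x+12]>90).sum())) for n,x,y in(('mouth',494,343),('va',340,420),('jug',287,375),('vb',228,330),('die',292,333),('rib',354,371),('loop',203,180))])"
```

```text
foot [ 0.606 -0.332  0.027] [0.0055 0.0055] tray xy [ 0.069 -0.003]
barL [ 0.484 -0.357  0.059] [0.019 0.019] tray xy [-0.055 -0.014]
barR [ 0.469 -0.328 -0.027] [0.0231 0.0231] tray xy [-0.067  0.017]
time_s: 31.5
eef_pos: [0.5549, -0.3348, 0.2127]
orientation: [0.253, 0.661, -0.627, 0.325]
ft_force: [-0.9, 0.0, -0.3]
finger_gap: 0.398
t 31.5 pos [ 0.5549 -0.3348  0.2127] yaw_z -83.5 F [-0.9  0.  -0.3] M [-0.    0.39  0.03] gap 0.398 q [-1.06  0.11  1.89  0.96  1.   -0.1 ]
[('mouth', 72), ('va', 0), ('jug', 0), ('vb', 0), ('die', 0), ('rib', 0), ('loop', 551)]
```

The two bar ends were paired the wrong way round, so I'll redo that check and then hand in. The "loop" difference is only the gripper in front of that spot, and the loop tool was never approached.

```bash
python3 - <<'E'
from h import *
S=cams.camera_info('scene');D=cams.camera_info('side')
a=np.radians(6.5);Q=np.array([[np.cos(a),np.sin(a)],[-np.sin(a),np.cos(a)]]);k=.4
for n,s,d in(('end1',(239.5,206),(270+138*k,270+217*k)),('end2',(270,219),(270+118*k,270+155*k))):
    p,r=tri(ray(S,*s),ray(D,*d));print(n,p.round(3),np.round(r,4),'tray xy',(Q@(p[:2]-[.537,-.337])).round(3))
arm.hand_in()
E
```

```text
end1 [ 0.481 -0.388  0.014] [0.0014 0.0014] tray xy [-0.061 -0.044]
end2 [ 0.472 -0.298  0.021] [0.0037 0.0037] tray xy [-0.061  0.046]
the job is handed in; nothing more can be done
```

I finished every step and handed the job in at about 31.5 s. `hand_in` reports no verdict, so what follows rests on my own checks.

- **Drawing out:** I worked the T-handle back and forth while drawing up at a measured 11–15 N. The clay let go at about 34 mm of rise. The barrel looked seated in the pictures afterwards.
- **Standing on the bat:** I stood the plunger upright on the wooden bat and let go. It stood alone with the fingers clear of it.
- **Laying in the tray:** I took it by the rod at about 45°, then re-took it 13 mm lower for a steadier grip. I tipped it over above the tray and laid it along the tray's long axis.

| Point | Tray x, y (m) | Measured height above the table (m) |
|---|---|---|
| Piston face | 0.069, -0.003 | 0.027 |
| Bar end 1 | -0.061, -0.044 | 0.014 |
| Bar end 2 | -0.061, +0.046 | 0.021 |

All three points are well inside the walls. The fingers are clear and the wrist force was about 0–1 N.

**Checks that failed or disagreed:**
- **Bar ends:** my first measurement paired the two ends wrongly between the views, leaving about 20 mm of residual. Re-paired, the residual is 1–4 mm.
- **Piston face:** its residual between the two views was 5.5 mm.
- **Pots and tools:** comparing pictures from before and after showed no change at the vases, jug, die or rib. The spot by the loop tool had the gripper in front of it, so I could not check it. The arm never went near the loop tool.
- **Barrel:** that comparison also showed some change at the mouth, because the earlier picture still had the plunger hanging over it. I judged the barrel seated by eye.

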